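# Scoop ore pellets into the weighing dish

## Robot

A 7-joint arm with a two-finger parallel gripper is mounted at the origin on the work surface. World frame = base frame: x ahead of the robot, y to its left, z up, the work surface at z = 0. Lengths are in m, angles in rad, forces in N, time in s.
With the tool pointing down it reaches from about 0.35 to 0.9 m from the base axis. Payload 8.1 kg.
Tool frame: the origin (TCP) lies at the very end of the fingers, on their centre line; the grasp point (between the pads) lies 19 mm behind it; z points along the fingers, y is the line along which they close (so a half turn about z gives the same grasp; the last joint's range is limited). The gripper opens to 92 mm and grips with 3 to 60 N. Pads are 19 mm wide; open, the fingers measure 130 mm over their backs; the gripper's body (75 mm by 190 mm) begins 47 mm behind the grasp point.
Start: joints at [-1.423, 0.434, 0.025, 1.573, -0.012, 1.134, -0.075], TCP at [0.155, 0.605, 0.187] pointing down, gripper open.
Joint ranges: [-2.62, 2.62], [-0.44, 2.09], [-1.27, 1.32], [0.08, 2.57], [-1.32, 4.46], [0.12, 2], [-2.74, 2.74]. Speed limits (rad/s): [2.22, 2.22, 3.01, 3.01, 3.14, 3.14, 3.14].

## Interface

Orientations are given as a rotation vector (axis times angle).
In Python, from cell import arm gives the robot as it stands.
- The arm moves only by the tool carry_out, never from a script. Its argument "commands" is a list of rows, each a list of 7 numbers: the opening, from 0 (shut) to 1 (fully open), then the shift along the tool's x, y, z each as a share of 0.025 m, from -1 to 1, then the turn, a rotation vector about the tool's x, y, z each as a share of 0.1 rad, from -1 to 1. A call has 1 to 8 rows; each row shifts and turns the commanded pose from where the row before left it, along the tool's axes as they then stand; what a row does not reach is not made up. A row lasts 1/10 s, in which the tool goes at most 50 mm and 8.59 degrees, less where a joint would pass 70% of its speed; a pose out of reach is approached as far as the arm can. A call with a number of a shift or a turn outside -1 to 1 is refused whole. A call with a gripper value outside its range is refused whole. The fingers move at their own pace and stop on an object; "squeeze" is the grip in N (left out, the last holds). Time passes only in rows, so rows that do not move let the fingers close. It gives the time, the measured TCP pose, the force, the opening and the grip force at its end, in the units of the state.
- arm.observe(): the state, without advancing time (a new reading comes with each control period).
- arm.get_image(name): name is "side" or "top"; returns a dict with "pixels" (400x640x3 uint8, red, green, blue), "range_z" (400x640 float32, m along the optical axis (not along the pixel's ray), 0 where there is no reading), "mtx" (3x3 intrinsics, pixels), "k1" (the pictures are not rectified: a ray, as slopes to the right and down, at radius r is drawn at 1 + k1 r^2 times it, then the intrinsics apply), "R" (3x3) and "t" (3): a world point X has camera coordinates R X + t. Camera axes: x right, y down, z forward; pixel columns grow to the right and rows downward; lengths in m; the calibration is good to about 2 mm. A picture is of the moment at which its call begins.
- arm.sign_off(): hands the job in; it is judged then, once.
The state is a dict: "clock": time; "joints": joint angles; "dq": joint speeds; "joint_efforts": joint torques, N m; "position": TCP position; "ee_rot": TCP orientation; "force": force on the tool from outside, world axes, zero at the start; "ft_torque": the same for the moment, N m; "width": opening from 0.0 (shut) to 1.0 (fully open); "gripper_force": force on a finger pad.
Only numpy, scipy, OpenCV 4.12 (cv2) and the standard library are available. Lean on these libraries where they do the work, as an engineer would, in place of code of your own. Each camera call takes 0.05 s, during which the arm holds its last target. There are 200 camera calls.

## Task

Take the calibration weight out of the weighing dish on the balance and stand it upright on the bench top. Then use the hand scoop to take at least three of the five ore pellets from the trough and tip them gently, from close above, into the dish, which stays where it is on the pan; spill none, leave any others in the trough, and keep your fingers off the pellets. Finally lay the scoop down flat on the bench, open side up, and do not disturb the bottle, beaker and jar.

Things in the scene. Friction and masses are not known exactly. Their poses are not given: they have to be found in the camera images.
- balance: open laboratory balance, white housing about 270 x 200 x 56 mm (long along its x, from x = -125 to +145 mm), fixed to the bench; origin on the bench under its middle, its display end is at -x; the round steel pan (160 mm across, top 70 mm above the bench) is centred at x = +40 mm
- pan (a point): centre of the top face of the balance's pan, 70 mm above the bench
- dish: round aluminium weighing dish, loose on the pan, about 160 g, 34 mm high, 120 mm across at the rim and 96 mm at the foot, wall and floor 3 mm; origin at the centre of its underside, z up
- dish_mid (a point): point on the dish's axis, 18 mm above its underside
- weight: 500 g steel calibration weight standing in the dish: cylinder 38 mm across and 46 mm high, then a neck (16 mm) and a round grip knob 24 mm across from 58 to 72 mm above its base; origin at the centre of its underside, z up
- trough: smooth white open trough, fixed, long along x. Inside 82 mm wide; floor 6 mm above the bench from x = -110 to +107 mm, where the far wall begins, leaning 15 degrees outwards, its top 44 mm above the bench; the other walls upright, 36 mm high, 4 mm thick. Origin on the bench. Pellets start between x = -10 and +90 mm; the -x end of the floor is free
- scoop: steel hand scoop, about 100 g, level on the bench: flat pan 72 x 72 mm, floor 2 mm, open at the nose (+x); back wall 32 mm, side walls 30 mm high (16 mm from x = +10 to +22 mm, none beyond), 2.5 mm thick; straight black handle 14 mm wide (y), 24 mm tall, from x = -32 to -128 mm, level, its axis 52 mm above the underside. Origin at the centre of the pan's underside, z up
- scoop_grip (a point): middle of the scoop's handle (80 mm behind the scoop's origin, 52 mm above its underside)
- scoop_lip (a point): middle of the scoop's front edge, on the underside (36 mm ahead of its origin)
- pellet0: pressed ore pellet, reddish, a smooth lump, nearly a ball, 20 mm across and 17 mm high, about 14 g (slides and rolls easily), loose in the trough; origin at its centre
- pellet1: pressed ore pellet, reddish, a smooth lump, nearly a ball, 20 mm across and 17 mm high, about 14 g (slides and rolls easily), loose in the trough; origin at its centre (same as pellet0)
- pellet2: pressed ore pellet, reddish, a smooth lump, nearly a ball, 20 mm across and 17 mm high, about 14 g (slides and rolls easily), loose in the trough; origin at its centre (same as pellet0)
- pellet3: pressed ore pellet, reddish, a smooth lump, nearly a ball, 20 mm across and 17 mm high, about 14 g (slides and rolls easily), loose in the trough; origin at its centre (same as pellet0)
- pellet4: pressed ore pellet, reddish, a smooth lump, nearly a ball, 20 mm across and 17 mm high, about 14 g (slides and rolls easily), loose in the trough; origin at its centre (same as pellet0)
- bottle: amber reagent bottle, 68 mm across, 150 mm high, a bystander; origin at the centre of its underside
- beaker: glass beaker, 70 mm across, 90 mm high, a bystander; origin at the centre of its underside
- jar: white jar, 60 mm across, 70 mm high, a bystander; origin at the centre of its underside
Things that resemble listed ones, but are neither listed nor needed, are in the scene too. What is shaped like the scoop but purple is not meant. Leave any turquoise look-alike of the dish alone.

How it is judged:
By the outcome, as a careful person would: the job done as asked, in the order asked, and still so for the second after the job is handed in, with the robot touching nothing.
It also fails if it takes over 72 s, if anything falls off the work surface, if the arm or the gripper's body presses on something with over 40 N, if the wrist force passes 120 N, or if a joint passes its speed limit or range.

## Working session

There is one attempt and no reset: what is moved stays moved. The work goes in short steps, Python scripts to look and compute and a tool call to move; the robot and the scene stay as the last step left them, time stands still between calls to the robot, and variables do not carry over. Pictures are saved under pics/ and viewed, at most 10 in all, crops included, and the job is handed in when it is done.

Besides the shell and the picture viewer there is one more tool, called after "Request:" as name([rows], argument=value, ...), one row to a line, values as JSON. carry_out: Moves the arm, as the interface text tells. Shift numbers are shares of 0.025 m and turn numbers shares of 0.1 rad, none past 1 either way. Its arguments: {"type":"object","properties":{"commands":{"type":"array"},"squeeze":{"type":"number"}},"required":["commands"]}

```bash
mkdir -p pics; ls; python3 - <<'E'
from cell import arm
import cv2,numpy as np
s=arm.observe();print({k:np.round(v,3) for k,v in s.items()})
for n in("top","side"):
    g=arm.get_image(n);cv2.imwrite(f"pics/{n}0.png",g["pixels"][:,:,::-1]);np.savez(f"{n}0.npz",**g)
    print(n,g["mtx"],g["k1"],g["R"],g["t"])
E
```

```text
pics
{'clock': np.float64(0.0), 'joints': array([-1.423,  0.435,  0.025,  1.574, -0.012,  1.134, -0.075]), 'dq': array([-0.001, -0.   ,  0.   , -0.   , -0.001, -0.002, -0.001]), 'joint_efforts': array([-1.0000e-03, -6.6784e+01,  9.8500e-01, -3.1447e+01, -6.0000e-02,
        4.3000e-02,  0.0000e+00]), 'position': array([0.155, 0.605, 0.187]), 'ee_rot': array([-3.930e-01, -3.117e+00,  2.000e-03]), 'force': array([0.863, 0.46 , 0.69 ]), 'ft_torque': array([-0.026, -0.018, -0.017]), 'gripper_force': np.float64(0.0), 'width': np.float64(1.003)}
top [[442.75122474   0.         314.67940119]
 [  0.         442.75122474 201.8665113 ]
 [  0.           0.           1.        ]] -0.021799606852691288 [[-0.06124957 -0.99811891 -0.00267001]
 [-0.97613842  0.06045865 -0.20856303]
 [ 0.20833213 -0.01016809 -0.97800528]] [0.04760427 0.60231203 1.65034032]
side [[368.67398558   0.         319.71858506]
 [  0.         368.67398558 199.2864522 ]
 [  0.           0.           1.        ]] -0.07735449019186216 [[-0.99744169 -0.07147453  0.00121284]
 [-0.03897575  0.52953526 -0.84739206]
 [ 0.0599247  -0.84527144 -0.53096632]] [0.58702394 0.08731968 1.22840711]
```

View pics/top0.png

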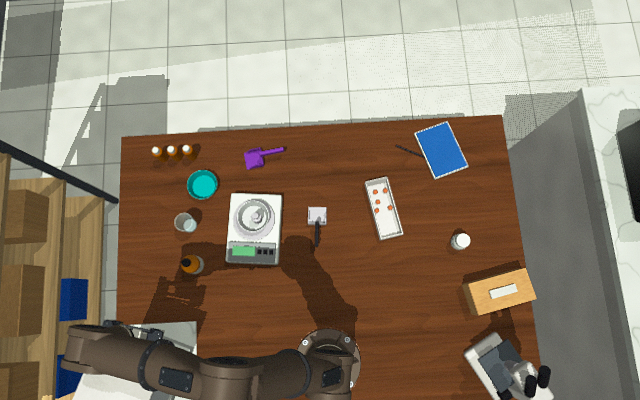

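View pics/side0.png

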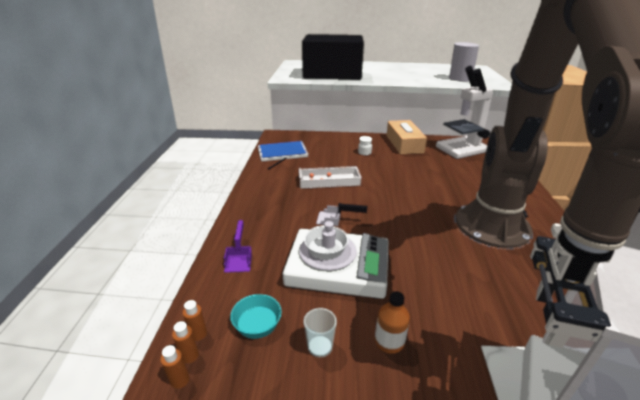

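Top view: balance with dish and weight around (254,222), scoop pan at (317,215) with its handle to (318,240), trough at (383,208) with five pellets at its far end (~(378,200)). Purple and turquoise decoys are at (262,158) and (202,184). The side view agrees.

```bash
cat > h.py <<'E'
import numpy as np,cv2
def load(n): return dict(np.load(n))
def rays(g,uv):
    D=np.array([g["k1"],0,0,0,0],float)
    return cv2.undistortPoints(np.asarray(uv,float).reshape(-1,1,2),g["mtx"],D)[:,0]
def cloud(g):
    v,u=np.mgrid[:400,:640]
    r=rays(g,np.c_[u.ravel(),v.ravel()]); z=g["range_z"].ravel()[:,None].astype(float)
    P=(np.c_[r*z,z]-g["t"])@g["R"]; P[z[:,0]==0]=np.nan
    return P.reshape(400,640,3)
def onplane(g,uv,h):
    r=rays(g,uv); d=np.c_[r,np.ones(len(r))]@g["R"]; c=-g["t"]@g["R"]
    return c+d*((h-c[2])/d[:,2])[:,None]
def proj(g,X):
    c=np.asarray(X)@g["R"].T+g["t"]
    s=c[:,:2]/c[:,2:]; s=s*(1+g["k1"]*(s**2).sum(1,keepdims=True))
    return s@np.diag([g["mtx"][0,0],g["mtx"][1,1]])+g["mtx"][:2,2]
def rect(P): # min-area rect in mm
    (c,s,a)=cv2.minAreaRect((P[:,:2]*1000).astype(np.float32)); return np.round(c,1),np.round(s,1),round(a,1)
E
python3 - <<'E'
from h import *
for n in("top","side"):
    g=load(n+"0.npz");C=cloud(g);hsv=cv2.cvtColor(g["pixels"],cv2.COLOR_RGB2HSV)
    np.set_printoptions(precision=4,suppress=True)
    print(n,"table z",np.nanmedian(C[240:280,340:360,2] if n=="top" else C[200:230,400:420,2]))
    P=C.reshape(-1,3);H=hsv.reshape(-1,3)
    def sel(x0,x1,y0,y1,z0,z1): return (P[:,0]>x0)&(P[:,0]<x1)&(P[:,1]>y0)&(P[:,1]<y1)&(P[:,2]>z0)&(P[:,2]<z1)
    if n=="top":
        for nm,(u0,u1,v0,v1) in dict(bal=(215,295,180,275),scoop=(295,340,200,250),trough=(355,410,170,245)).items():
            Q=C[v0:v1,u0:u1].reshape(-1,3);Q=Q[Q[:,2]>0.012];print(nm,Q.min(0),Q.max(0),rect(Q))
    # balance top
    q=P[sel(.2,.8,.0,.5,.048,.063)];print("baltop",len(q),rect(q) if len(q) else 0)
    q=P[sel(.2,.8,.0,.5,.135,.16)];print("knob",len(q),q.min(0),q.max(0),np.median(q,0))
    q=P[sel(.3,.9,-.4,0,.025,.055)];print("trough rim",len(q),rect(q))
    q=P[sel(.2,.8,-.1,.1,.008,.09)];print("scoop",len(q),rect(q))
    q=P[sel(.2,.55,-.1,.1,.05,.09)];print("handle",len(q),rect(q))
    m=((hsv[...,0]<12)&(hsv[...,1]>110)&(hsv[...,2]>110)).astype(np.uint8)
    m[~((C[...,0]>.3)&(C[...,0]<.8)&(C[...,1]<-.05)&(C[...,1]>-.4)&(C[...,2]>.012)&(C[...,2]<.04))]=0
    k,L,st,ce=cv2.connectedComponentsWithStats(m)
    for i in range(1,k):
        if st[i,4]>3: print("pel",st[i,4],ce[i],onplane(g,[ce[i]],.0165 if n=="top" else .016)[0])
E
python3 - <<'E'
import cv2
a=cv2.imread('pics/top0.png')[165:285,215:415];cv2.imwrite('pics/c0.png',cv2.resize(a,(800,480),interpolation=cv2.INTER_CUBIC))
E
```

```text
top table z 0.0008032763938555194
bal [0.3476 0.1068 0.012 ] [0.7237 0.4057 0.1552] (array([535.7, 257.8]), array([304.4, 368.8]), 88.6)
scoop [ 0.4342 -0.0508  0.012 ] [0.6103 0.0915 0.0764] (array([522.2,  20.4]), array([142.1, 176. ]), 89.9)
trough [ 0.4469 -0.36    0.012 ] [ 0.7116 -0.1498  0.0539] (array([ 578. , -253.5]), array([208.1, 263.2]), 88.8)
baltop 1544 (array([520.5, 249.8]), array([290.4, 494.4]), 2.9)
knob 97 [0.3804 0.2225 0.1381] [0.5628 0.4997 0.1579] [0.4019 0.4799 0.1487]
trough rim 314 (array([ 552.2, -153.6]), array([237.4, 308.2]), 11.1)
scoop 580 (array([500. ,   0.2]), array([199. , 597.7]), 89.9)
handle 89 (array([481.6,  11. ]), array([11.5, 95.3]), 86.5)
pel 13 [384.7692 190.0769] [ 0.6449 -0.273   0.0165]
pel 15 [374.8667 191.5333] [ 0.6414 -0.2329  0.0165]
pel 13 [377.4615 201.3077] [ 0.6009 -0.2396  0.0165]
pel 15 [389.5333 207.1333] [ 0.5744 -0.2854  0.0165]
pel 14 [376.5714 210.2143] [ 0.5652 -0.2328  0.0165]
side table z 0.0013088269421406861
baltop 2310 (array([519.7, 259.3]), array([292.9, 497.3]), 3.2)
knob 220 [0.3792 0.2206 0.135 ] [0.5607 0.4998 0.1533] [0.4007 0.4831 0.1498]
trough rim 459 (array([ 555.1, -168.4]), array([235.1, 286.9]), 9.6)
scoop 399 (array([506.5,   8.9]), array([ 77.9, 145.8]), 85.6)
handle 173 (array([481.2,  12.8]), array([18.2, 94.2]), 85.4)
pel 7 [328.7143 174.    ] [ 0.5727 -0.2916  0.016 ]
pel 7 [311.     174.7143] [ 0.6441 -0.2802  0.016 ]
```

View pics/c0.png

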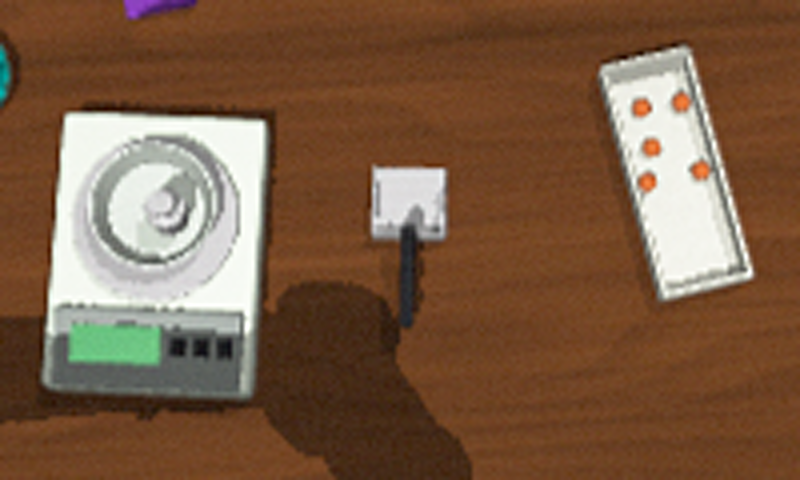

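Crop (4x, offset 215,165): trough rim corners at (600,70),(690,45),(752,275),(660,300), scoop pan about (372–446,168–238), handle from (410,228) to (406,325), and the knob at (165,208) in the dish.

```bash
python3 - <<'E'
from h import *
np.set_printoptions(precision=4,suppress=True)
g=load("top0.npz");s=load("side0.npz");C=cloud(g)
f=lambda p,h:onplane(g,np.array(p)/4.+[215-.375,165-.375],h)
print("trough",f([(600,70),(690,45)],.044),f([(752,275),(660,300)],.036))
print("scoop pan nose edge z=.002",f([(374,168),(446,168)],.002),"back top .032",f([(372,240),(446,240)],.032))
print("handle ends",f([(411,228),(406,325)],.064))
print("bal top",f([(65,113),(270,120),(243,395),(45,390)],.056))
print("pan edge .07",f([(72,220),(240,215),(152,298)],.07))
print("dish rim .104",f([(92,210),(223,206),(155,138),(158,266)],.104),"knob",f([(165,206)],.14))
# cloud-based
for n,G in(("top",g),("side",s)):
    P=cloud(G).reshape(-1,3);V=cv2.cvtColor(G["pixels"],cv2.COLOR_RGB2HSV).reshape(-1,3)
    b=lambda lo,hi:np.all((P>lo)&(P<hi),1)
    q=P[b([.3,-.4,.028],[.75,-.16,.056])];print(n,"trough",len(q),rect(q))
    q=P[b([.35,-.06,.045],[.6,.1,.09])&(V[:,2]<80)];print("handle",len(q),rect(q),np.median(q,0))
    q=P[b([.5,-.06,.008],[.66,.1,.045])&(V[:,2]>90)];print("scooppan",len(q),rect(q),q.min(0),q.max(0))
    q=P[b([.45,.15,.13],[.65,.35,.165])];print("knob",len(q),q.min(0),q.max(0),q.mean(0))
    q=P[b([.45,.1,.094],[.7,.35,.118])];print("dishrim",len(q),q.min(0),q.max(0),cv2.minEnclosingCircle((q[:,:2]*1000).astype(np.float32)))
    q=P[b([.3,.1,.045],[.75,.35,.064])];print("bal",len(q),rect(q))
E
```

```text
trough [[ 0.6757 -0.1917  0.044 ]
 [ 0.6957 -0.283   0.044 ]] [[ 0.4642 -0.3225  0.036 ]
 [ 0.4455 -0.2312  0.036 ]]
scoop pan nose edge z=.002 [[ 0.5994  0.0372  0.002 ]
 [ 0.5949 -0.0347  0.002 ]] back top .032 [[ 0.5219  0.0432  0.032 ]
 [ 0.5175 -0.0289  0.032 ]]
handle ends [[0.5261 0.0049 0.064 ]
 [0.4334 0.0154 0.064 ]]
bal top [[0.6619 0.3353 0.056 ]
 [0.6424 0.1354 0.056 ]
 [0.3776 0.1732 0.056 ]
 [0.3937 0.3602 0.056 ]]
pan edge .07 [[0.5528 0.3283 0.07  ]
 [0.5477 0.1675 0.07  ]
 [0.4731 0.2542 0.07  ]]
dish rim .104 [[0.5549 0.3032 0.104 ]
 [0.5511 0.1802 0.104 ]
 [0.6204 0.2419 0.104 ]
 [0.4981 0.243  0.104 ]] knob [[0.5477 0.2301 0.14  ]]
top trough 260 (array([ 573.6, -257.1]), array([236.6,  91.5]), 10.4)
handle 88 (array([481.6,  11. ]), array([11.5, 95.3]), 86.5) [0.4859 0.012  0.0649]
scooppan 145 (array([581.2,  20.8]), array([157.8, 158.3]), 1.1) [ 0.5015 -0.0598  0.008 ] [0.6594 0.0995 0.0407]
knob 35 [0.5397 0.2225 0.1317] [0.5628 0.2435 0.1552] [0.5505 0.2327 0.1466]
dishrim 198 [0.498  0.1882 0.094 ] [0.6186 0.3067 0.1179] ((558.4088745117188, 246.8246612548828), 60.64760208129883)
bal 1584 (array([521.8, 252. ]), array([201.5, 271.2]), 84.4)
side trough 359 (array([ 570.3, -258.6]), array([235.3, 103.9]), 9.4)
handle 211 (array([480.8,  12.8]), array([18.2, 93.8]), 85.4) [0.4809 0.0163 0.0588]
scooppan 169 (array([551.5,   5.4]), array([78. , 55.4]), 85.4) [ 0.523  -0.0344  0.0081] [0.5817 0.045  0.0357]
knob 73 [0.5386 0.2206 0.1317] [0.5607 0.2465 0.1486] [0.5494 0.2374 0.1429]
dishrim 406 [0.497  0.1889 0.094 ] [0.6147 0.3064 0.1179] ((555.7886962890625, 246.27362060546875), 60.36094665527344)
bal 1968 (array([521. , 251.4]), array([200.9, 272.3]), 85.5)
```

```bash
cat > plan.py <<'E'
"""plan.py x y z yaw pitch n opening [; ...]  -> rows (yaw: tool x heading deg, may exceed 180; pitch: tool x up, deg)"""
import sys,json,numpy as np
from scipy.spatial.transform import Rotation as Ro
from cell import arm
def R(y,p): return Ro.from_euler('z',y,degrees=True)*Ro.from_euler('x',180,degrees=True)*Ro.from_euler('y',p,degrees=True)
s=arm.observe(); p=np.array(s["position"]); r=Ro.from_rotvec(s["ee_rot"])
x=r.apply([1,0,0]); y0=np.degrees(np.arctan2(x[1],x[0])); q0=np.degrees(np.arcsin(x[2]))
print("now",np.round(p,4),"yaw %.1f pitch %.1f"%(y0,q0),"j",np.round(s["joints"],2),"t %.1f"%s["clock"])
rows=[]
for w in " ".join(sys.argv[1:]).split(";"):
    X,Y,Z,yw,pt,n,o=map(float,w.split()); n=int(n); p0=p.copy()
    for i in range(1,n+1):
        f=i/n; tp=p0+f*(np.array([X,Y,Z])-p0); tr=R(y0+f*(yw-y0),q0+f*(pt-q0))
        d=np.round(r.inv().apply(tp-p)/.025,2); t=np.round((r.inv()*tr).as_rotvec()/.1,2)
        if max(abs(np.r_[d,t]))>1: print("OVER",w,d,t);sys.exit()
        rows.append([o]+(d+0.).tolist()+(t+0.).tolist()); p=p+r.apply(d*.025); r=r*Ro.from_rotvec(t*.1)
    y0,q0=yw,pt
for i in range(0,len(rows),8): print(json.dumps(rows[i:i+8]))
E
python3 plan.py ".155 .605 .22 165.6 0 2 .6; .45 .33 .22 60 0 20 .6; .55 .233 .19 -4 0 12 .6;.55 .233 .124 -4 0 5 .6"
```

```text
now [0.1551 0.6049 0.1867] yaw 165.6 pitch -0.0 j [-1.42  0.44  0.02  1.57 -0.01  1.13 -0.08] t 0.1
[[0.6, 0.0, 0.0, -0.67, -0.01, 0.0, 0.0], [0.6, 0.0, 0.0, -0.66, 0.0, 0.0, 0.0], [0.6, -0.71, -0.39, 0.0, 0.0, 0.0, 0.93], [0.6, -0.74, -0.32, 0.0, 0.0, 0.0, 0.92], [0.6, -0.76, -0.24, 0.0, 0.0, 0.0, 0.92], [0.6, -0.79, -0.18, 0.0, 0.0, 0.0, 0.92], [0.6, -0.8, -0.11, 0.0, 0.0, 0.0, 0.92], [0.6, -0.81, -0.03, 0.0, 0.0, 0.0, 0.92]]
[[0.6, -0.8, 0.04, 0.0, 0.0, 0.0, 0.92], [0.6, -0.8, 0.12, 0.0, 0.0, 0.0, 0.93], [0.6, -0.78, 0.19, 0.0, 0.0, 0.0, 0.92], [0.6, -0.77, 0.26, 0.0, 0.0, 0.0, 0.92], [0.6, -0.73, 0.33, 0.0, 0.0, 0.0, 0.92], [0.6, -0.7, 0.4, 0.0, 0.0, 0.0, 0.92], [0.6, -0.66, 0.46, 0.0, 0.0, 0.0, 0.92], [0.6, -0.62, 0.52, 0.0, 0.0, 0.0, 0.93]]
[[0.6, -0.57, 0.57, 0.0, 0.0, 0.0, 0.92], [0.6, -0.51, 0.63, 0.0, 0.0, 0.0, 0.92], [0.6, -0.45, 0.67, 0.0, 0.0, 0.0, 0.92], [0.6, -0.39, 0.7, 0.0, 0.0, 0.0, 0.92], [0.6, -0.32, 0.74, 0.0, 0.0, 0.0, 0.92], [0.6, -0.26, 0.77, 0.0, 0.0, 0.0, 0.92], [0.6, -0.11, 0.45, 0.1, 0.0, 0.0, 0.94], [0.6, -0.07, 0.46, 0.1, 0.0, 0.0, 0.93]]
[[0.6, -0.03, 0.46, 0.1, 0.0, 0.0, 0.93], [0.6, 0.01, 0.47, 0.1, 0.0, 0.0, 0.93], [0.6, 0.06, 0.46, 0.1, 0.0, 0.0, 0.93], [0.6, 0.1, 0.45, 0.1, 0.0, 0.0, 0.93], [0.6, 0.15, 0.44, 0.1, 0.0, 0.0, 0.93], [0.6, 0.18, 0.43, 0.1, 0.0, 0.0, 0.93], [0.6, 0.22, 0.41, 0.1, 0.0, 0.0, 0.93], [0.6, 0.26, 0.38, 0.11, 0.0, 0.0, 0.93]]
[[0.6, 0.29, 0.36, 0.1, 0.0, 0.0, 0.93], [0.6, 0.33, 0.33, 0.1, 0.0, 0.0, 0.94], [0.6, 0.0, 0.0, 0.53, 0.0, 0.0, 0.0], [0.6, 0.0, 0.0, 0.52, 0.0, 0.0, 0.0], [0.6, 0.0, 0.0, 0.53, 0.0, 0.0, 0.0], [0.6, 0.0, 0.0, 0.53, 0.0, 0.0, 0.0], [0.6, 0.0, 0.0, 0.53, 0.0, 0.0, 0.0]]
```

Request:
carry_out([
  [0.6,0,0,-0.7,0,0,0],
  [0.6,-0.5,-0.3,-0.6,0,0,0],
  [0.6,-1,-0.55,0,0,0,0],
  [0.6,-1,-0.55,0,0,0,0],
  [0.6,-1,-0.55,0,0,0,0],
  [0.6,-1,-0.55,0,0,0,0],
  [0.6,-1,-0.55,0,0,0,0],
  [0.6,-1,-0.55,0,0,0,0],
])

```text
clock: 0.9
position: [0.2918, 0.4761, 0.2205]
ee_rot: [0.394, 3.116, 0.001]
force: [-0.1, -0.7, -0.2]
width: 0.597
gripper_force: 0.0
```

Request:
carry_out([
  [0.6,-1,-0.55,0,0,0,0],
  [0.6,-1,-0.55,0,0,0,0],
  [0.6,-1,-0.55,0,0,0,0],
  [0.6,-1,-0.55,0,0,0,0],
  [0.6,-1,-0.55,0,0,0,0],
  [0.6,-1,-0.55,0,0,0,0],
  [0.6,-1,-0.55,0,0,0,0],
  [0.6,-1,-0.55,0,0,0,0],
])

```text
clock: 1.7
position: [0.4578, 0.3196, 0.2205]
ee_rot: [0.394, 3.116, 0.0]
force: [-0.2, -0.2, -0.1]
width: 0.598
gripper_force: 0.0
```

Request:
carry_out([
  [0.6,-1,-0.55,0,0,0,0],
  [0.6,-1,-0.55,0,0,0,0],
  [0.6,-1,-0.55,0,0,0,0],
  [0.6,-0.5,-0.3,0,0,0,0],
  [0.6,0,0,0,0,0,0],
])

```text
clock: 2.2
position: [0.5307, 0.2501, 0.2202]
ee_rot: [0.4, 3.115, -0.001]
force: [-0.1, 0.5, 0.1]
width: 0.602
gripper_force: 0.0
```

```bash
python3 plan.py ".55 .233 .124 165.6 0 6 .6"
```

```text
now [0.5307 0.2501 0.2202] yaw 165.4 pitch -0.1 j [-0.7   0.35  0.23  1.64 -0.08  1.17  0.86] t 2.2
[[0.6, -0.15, -0.08, 0.64, -0.01, 0.0, -0.01], [0.6, -0.16, -0.08, 0.64, 0.0, 0.0, 0.0], [0.6, -0.15, -0.07, 0.64, 0.0, 0.0, -0.01], [0.6, -0.15, -0.08, 0.65, 0.0, 0.01, -0.01], [0.6, -0.15, -0.08, 0.64, 0.0, 0.0, 0.0], [0.6, -0.16, -0.08, 0.64, 0.0, 0.0, -0.01]]
```

Request:
carry_out([
  [0.6,-0.5,-0.25,0.5,0,0,0],
  [0.6,-0.42,-0.21,0.7,0,0,0],
  [0.6,0,0,0.8,0,0,0],
  [0.6,0,0,0.8,0,0,0],
  [0.6,0,0,0.6,0,0,0],
  [0.6,0,0,0.44,0,0,0],
  [0.6,0,0,0,0,0,0],
])

```text
clock: 2.9
position: [0.5472, 0.236, 0.122]
ee_rot: [-0.391, -3.114, 0.003]
force: [-0.1, -0.2, -0.4]
width: 0.596
gripper_force: 0.0
```

```bash
python3 - <<'E'
from cell import arm
import cv2,numpy as np
a=[]
for n,(u,v,w,h) in {"side":(260,170,150,130),"top":(205,170,150,130)}.items():
    g=arm.get_image(n);np.savez(n+"1.npz",**g);a.append(cv2.resize(g["pixels"][v:v+h,u:u+w,::-1],(400,347)))
cv2.imwrite("pics/w1.png",np.hstack(a))
E
python3 plan.py ".55 .233 .124 165.6 0 4 .6"
```

```text
now [0.5486 0.2363 0.124 ] yaw 165.7 pitch 0.0 j [-0.65  0.45  0.21  1.73 -0.11  0.97  0.93] t 3.0
[[0.6, -0.02, -0.03, 0.0, 0.0, 0.0, 0.0], [0.6, -0.02, -0.03, 0.0, 0.0, 0.0, 0.01], [0.6, -0.02, -0.03, 0.0, 0.0, 0.0, 0.0], [0.6, -0.03, -0.02, 0.0, 0.0, 0.0, 0.0]]
```

View pics/w1.png

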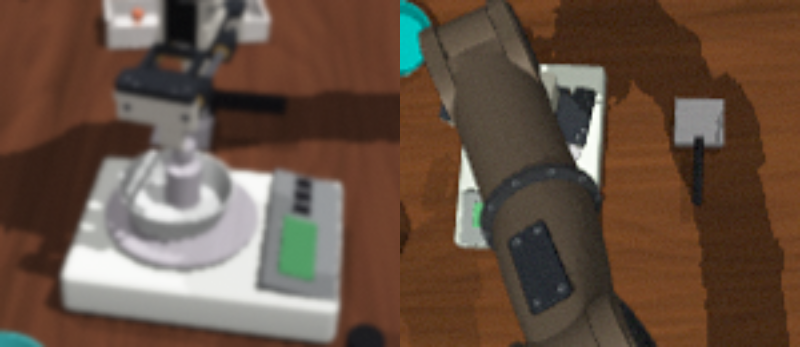

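Side crop: knob at (185,150) below a light-coloured finger block at (175,125); top view is blocked by the arm. I'll project the expected points to check before closing.

```bash
python3 - <<'E'
from h import *
np.set_printoptions(precision=4,suppress=True)
g=load("side1.npz")
s=400/150
pt=lambda X:(proj(g,np.array(X))-[260,170])*s
print("tcp",pt([[.5486,.2363,.124]]),"fingertips",pt([[.5486+.248*d,.2363+.969*d,.124] for d in(-.028,.028,.046)]))
print("knob",pt([[.55,.233,.138],[.55,.233,.145],[.55,.233,.119]]))
C=cloud(g)
for u,v in((175,110),(175,125),(175,135),(185,145),(185,150),(185,160),(185,175),(185,190),(205,125)):
    U,V=int(260+u/s),int(170+v/s);print(u,v,C[V,U],g["pixels"][V,U])
E
```

```text
tcp [[182.0323 162.949 ]] fingertips [[190.0879 147.4809]
 [173.6058 179.1224]
 [167.9815 189.9135]]
knob [[181.0072 149.8048]
 [181.0989 144.1755]
 [180.7612 164.868 ]]
175 110 [0.5529 0.3316 0.253 ] [131 127 121]
175 125 [0.5532 0.3239 0.2338] [131 126 120]
175 135 [0.5553 0.2821 0.1927] [130 126 120]
185 145 [0.5471 0.2339 0.146 ] [180 175 175]
185 150 [0.5466 0.2419 0.1453] [157 153 155]
185 160 [0.5464 0.2436 0.1333] [125 121 126]
185 175 [0.5458 0.2516 0.1227] [192 186 194]
185 190 [0.5455 0.2509 0.1018] [131 127 132]
205 125 [ 0.5332 -0.0117  0.0033] [126 122 127]
```

```bash
python3 - <<'E'
from h import *
g=load("side1.npz");cv2.imwrite("pics/w2.png",cv2.resize(g["pixels"][190:260,295:365,::-1],(560,560),interpolation=cv2.INTER_NEAREST))
np.set_printoptions(precision=3,suppress=True)
C=cloud(g)
for V in range(216,240,3): print(V,[tuple(np.round(C[V,U,1:],3)) for U in range(318,340,3)])
E
```

```text
216 [(np.float64(0.32), np.float64(0.23)), (np.float64(0.322), np.float64(0.232)), (np.float64(0.324), np.float64(0.233)), (np.float64(0.323), np.float64(0.233)), (np.float64(0.327), np.float64(0.237)), (np.float64(0.325), np.float64(0.235)), (np.float64(-0.012), np.float64(0.003)), (np.float64(-0.003), np.float64(0.01))]
219 [(np.float64(0.014), np.float64(0.005)), (np.float64(0.277), np.float64(0.192)), (np.float64(0.281), np.float64(0.195)), (np.float64(0.283), np.float64(0.197)), (np.float64(0.039), np.float64(0.025)), (np.float64(0.043), np.float64(0.029)), (np.float64(0.04), np.float64(0.027)), (np.float64(0.001), np.float64(0.0))]
222 [(np.float64(0.033), np.float64(0.007)), (np.float64(0.278), np.float64(0.183)), (np.float64(0.282), np.float64(0.186)), (np.float64(0.281), np.float64(0.186)), (np.float64(0.226), np.float64(0.147)), (np.float64(0.037), np.float64(0.012)), (np.float64(0.044), np.float64(0.018)), (np.float64(0.025), np.float64(0.005))]
225 [(np.float64(0.04), np.float64(-0.001)), (np.float64(0.263), np.float64(0.163)), (np.float64(0.274), np.float64(0.172)), (np.
[... 792 characters left out ...]
t64(0.098)), (np.float64(0.205), np.float64(0.102))]
234 [(np.float64(0.202), np.float64(0.086)), (np.float64(0.198), np.float64(0.084)), (np.float64(0.245), np.float64(0.12)), (np.float64(0.248), np.float64(0.123)), (np.float64(0.248), np.float64(0.123)), (np.float64(0.244), np.float64(0.121)), (np.float64(0.202), np.float64(0.089)), (np.float64(0.206), np.float64(0.093))]
237 [(np.float64(0.204), np.float64(0.077)), (np.float64(0.202), np.float64(0.076)), (np.float64(0.25), np.float64(0.114)), (np.float64(0.253), np.float64(0.116)), (np.float64(0.252), np.float64(0.116)), (np.float64(0.242), np.float64(0.109)), (np.float64(0.206), np.float64(0.082)), (np.float64(0.211), np.float64(0.086))]
```

View pics/w2.png

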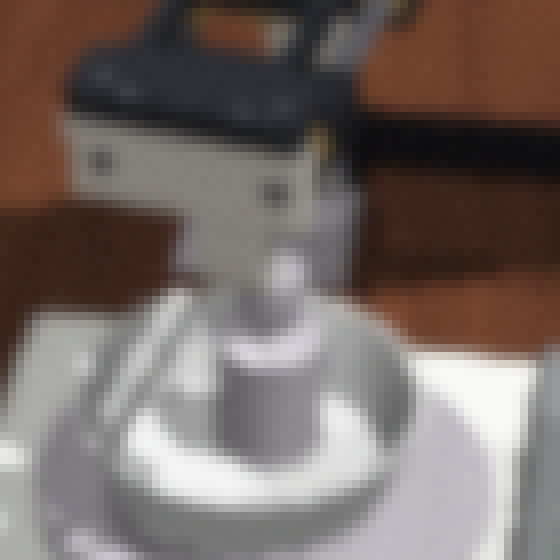

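```bash
python3 - <<'E'
from cell import arm
from h import *
g=arm.get_image("side");np.savez("side2.npz",**g);g1=load("side1.npz")
d=np.abs(g["pixels"].astype(int)-g1["pixels"]).sum(2)>60;print(d.sum(),d[150:300,250:420].sum())
cv2.imwrite("pics/w3.png",cv2.resize(g["pixels"][190:260,295:365,::-1],(560,560),interpolation=cv2.INTER_NEAREST))
print(arm.observe()["position"])
C=cloud(g)
for V in range(200,240,3): print(V,[tuple(float(x) for x in np.round(C[V,U],3)) for U in (319,322,326,331)])
E
```

```text
693 382
[0.54901008 0.23633879 0.12448687]
200 [(0.568, 0.318, 0.274), (0.561, 0.316, 0.273), (0.552, 0.316, 0.273), (0.54, 0.317, 0.274)]
203 [(0.567, 0.328, 0.272), (0.56, 0.33, 0.273), (0.551, 0.332, 0.275), (0.54, 0.329, 0.274)]
206 [(0.567, 0.33, 0.265), (0.56, 0.33, 0.266), (0.551, 0.333, 0.268), (0.539, 0.336, 0.27)]
209 [(0.567, 0.327, 0.255), (0.56, 0.328, 0.256), (0.551, 0.33, 0.258), (0.539, 0.336, 0.262)]
212 [(0.568, 0.319, 0.241), (0.56, 0.323, 0.244), (0.551, 0.325, 0.246), (0.539, 0.33, 0.25)]
215 [(0.567, 0.322, 0.235), (0.56, 0.324, 0.236), (0.551, 0.325, 0.238), (0.539, 0.328, 0.24)]
218 [(0.571, 0.278, 0.195), (0.563, 0.281, 0.198), (0.553, 0.285, 0.201), (0.539, 0.329, 0.232)]
221 [(0.571, 0.278, 0.186), (0.563, 0.275, 0.184), (0.553, 0.283, 0.19), (0.548, 0.041, 0.019)]
224 [(0.588, 0.039, 0.003), (0.563, 0.276, 0.175), (0.553, 0.282, 0.181), (0.542, 0.236, 0.148)]
227 [(0.577, 0.191, 0.103), (0.568, 0.191, 0.103), (0.554, 0.246, 0.144), (0.541, 0.239, 0.14)]
230 [(0.577, 0.196, 0.096), (0.566, 0.229, 0.121), (0.555, 0.239, 0.13), (0.541, 0.235, 0.127)]
233 [(0.577, 0.198, 0.087), (0.565, 0.242, 0.121), (0.554, 0.242, 0.122), (0.541, 0.242, 0.122)]
236 [(0.576, 0.203, 0.08), (0.565, 0.243, 0.111), (0.554, 0.252, 0.119), (0.541, 0.248, 0.117)]
239 [(0.575, 0.212, 0.076), (0.565, 0.243, 0.102), (0.554, 0.251, 0.108), (0.54, 0.249, 0.108)]
```

View pics/w3.png

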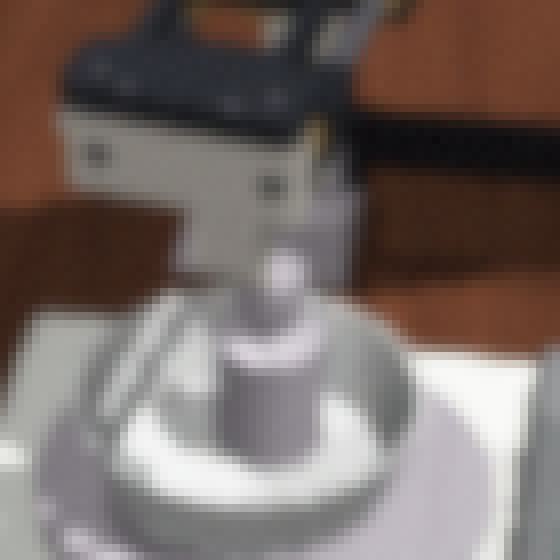

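Static, and the near finger appears to end around z≈0.165, above the knob, against a reported TCP of z=0.124. A gentle close will show whether the pads reach the knob.

Request:
carry_out([
  [0.15,0,0,0,0,0,0],
  [0.15,0,0,0,0,0,0],
  [0.15,0,0,0,0,0,0],
  [0.15,0,0,0,0,0,0],
], squeeze=5)

```text
clock: 3.45
position: [0.5488, 0.236, 0.1242]
ee_rot: [0.393, 3.117, 0.0]
force: [-0.4, -0.2, 0.0]
width: 0.301
gripper_force: 0.0
```

```bash
python3 - <<'E'
from h import *
g=load("side0.npz");C=cloud(g)
print(proj(g,np.array([[.155,.605,.187],[.155+.248*.05,.605+.969*.05,.187],[.155-.248*.05,.605-.969*.05,.187]])))
P=C[230:340,520:620].reshape(-1,3);k=np.abs(P[:,0]-.155)<.1
k&=(np.abs(P[:,1]-.605)<.12)&(P[:,2]>.1)
q=P[k];
for lo in np.arange(.16,.32,.01):
    m=(q[:,2]>lo)&(q[:,2]<lo+.01);print(round(lo,2),m.sum(),np.round(q[m].min(0)[:2],3) if m.any() else '',np.round(q[m].max(0)[:2],3) if m.any() else '')
E
```

```text
[[539.18648906 336.34495466]
 [543.26974648 359.87489269]
 [535.39274436 315.31653312]]
0.16 0  
0.17 0  
0.18 5 [0.056 0.522] [0.061 0.525]
0.19 36 [0.057 0.51 ] [0.069 0.526]
0.2 37 [0.055 0.509] [0.071 0.526]
0.21 35 [0.055 0.512] [0.071 0.525]
0.22 15 [0.059 0.521] [0.154 0.561]
0.23 52 [0.14  0.543] [0.179 0.65 ]
0.24 54 [0.135 0.541] [0.183 0.659]
0.25 73 [0.135 0.545] [0.184 0.667]
0.26 113 [0.136 0.542] [0.183 0.67 ]
0.27 25 [0.142 0.555] [0.181 0.668]
0.28 21 [0.148 0.552] [0.155 0.558]
0.29 224 [0.144 0.513] [0.214 0.697]
0.3 546 [0.131 0.513] [0.214 0.706]
0.31 535 [0.107 0.51 ] [0.214 0.714]
```

Request:
carry_out([
  [0.15,0,0,0,0,0,0],
  [0.15,0,0,0,0,0,0],
  [0.15,0,0,0,0,0,0],
])

```text
clock: 3.75
position: [0.5487, 0.2359, 0.1239]
ee_rot: [-0.393, -3.117, -0.0]
force: [0.6, -0.8, -0.2]
width: 0.152
gripper_force: 0.0
```

Confirmed: the fingers shut on nothing, so the true fingertip sits about 40 mm above the reported TCP. I'll open, then go down a further 40 mm, watching the force.

Request:
carry_out([
  [0.6,0,0,0,0,0,0],
  [0.6,0,0,0,0,0,0],
  [0.6,0,0,0,0,0,0],
  [0.6,0,0,0,0,0,0],
  [0.6,-0.08,-0.11,0.4,0,0,0],
  [0.6,0,0,0.4,0,0,0],
  [0.6,0,0,0.4,0,0,0],
  [0.6,0,0,0,0,0,0],
])

```text
clock: 4.55
position: [0.5486, 0.2322, 0.0918]
ee_rot: [-0.393, -3.114, 0.003]
force: [0.0, 0.3, -2.1]
width: 0.598
gripper_force: 0.0
```

Request:
carry_out([
  [0.6,0,0,0.2,0,0,0],
  [0.6,0,0,0.15,0,0,0],
  [0.1,0,0,0,0,0,0],
  [0.1,0,0,0,0,0,0],
  [0.1,0,0,0,0,0,0],
  [0.1,0,0,0,0,0,0],
  [0.1,0,0,0,0,0,0],
], squeeze=8)

```text
clock: 5.25
position: [0.5501, 0.2325, 0.0854]
ee_rot: [0.393, 3.117, -0.0]
force: [-1.2, -0.3, 1.5]
width: 0.257
gripper_force: 8.0
```

Request:
carry_out([
  [0.1,0,0,0,0,0,0],
  [0.1,0,0,-0.2,0,0,0],
  [0.1,0,0,-0.4,0,0,0],
  [0.1,0,0,-0.6,0,0,0],
  [0.1,0,0,-0.7,0,0,0],
  [0.1,0,0,-0.7,0,0,0],
  [0.1,0,0,-0.6,0,0,0],
], squeeze=40)

```text
clock: 5.95
position: [0.5499, 0.2329, 0.1666]
ee_rot: [0.393, 3.117, 0.001]
force: [0.5, -0.9, -4.7]
width: 0.243
gripper_force: 40.0
```

Request:
carry_out([
  [0.1,0.3,-0.5,0,0,0,0],
  [0.1,0.6,-1,0,0,0,0],
  [0.1,0.6,-1,0,0,0,0],
  [0.1,0.6,-1,0,0,0,0],
  [0.1,0.6,-1,0,0,0,0],
  [0.1,0.6,-1,0,0,0,0],
  [0.1,0.6,-1,0,0,0,0],
  [0.1,0.5,-0.5,0,0,0,0],
])

```text
clock: 6.75
position: [0.3983, 0.0886, 0.1655]
ee_rot: [-0.396, -3.116, 0.0]
force: [0.7, 0.5, -4.7]
width: 0.243
gripper_force: 40.0
```

Request:
carry_out([
  [0.1,0,0,0.8,0,0,0],
  [0.1,0,0,1,0,0,0],
  [0.1,0,0,1,0,0,0],
  [0.1,0,0,1,0,0,0],
  [0.1,0,0,0.8,0,0,0],
  [0.1,0,0,0.6,0,0,0],
  [0.1,0,0,0.3,0,0,0],
  [0.1,0,0,0,0,0,0],
])

```text
clock: 7.55
position: [0.3997, 0.0905, 0.0274]
ee_rot: [-0.393, -3.116, 0.001]
force: [0.2, 0.2, -4.5]
width: 0.247
gripper_force: 40.0
```

Request:
carry_out([
  [0.1,0,0,0.25,0,0,0],
  [0.1,0,0,0.15,0,0,0],
  [0.1,0,0,0.08,0,0,0],
  [0.1,0,0,0.04,0,0,0],
  [0.1,0,0,0,0,0,0],
])

```text
clock: 8.05
position: [0.4, 0.0906, 0.0147]
ee_rot: [0.393, 3.117, 0.0]
force: [-0.5, 0.1, -5.1]
width: 0.245
gripper_force: 40.0
```

Request:
carry_out([
  [0.1,0,0,0.06,0,0,0],
  [0.1,0,0,0.04,0,0,0],
  [0.1,0,0,0,0,0,0],
])

```text
clock: 8.35
position: [0.4002, 0.0905, 0.0123]
ee_rot: [0.393, 3.116, 0.0]
force: [-0.7, -1.2, -1.2]
width: 0.246
gripper_force: 40.0
```

Request:
carry_out([
  [0.55,0,0,0,0,0,0],
  [0.55,0,0,0,0,0,0],
  [0.55,0,0,0,0,0,0],
  [0.55,0,0,-0.3,0,0,0],
  [0.55,0,0,-0.7,0,0,0],
  [0.55,0,0,-1,0,0,0],
  [0.55,0,0,-1,0,0,0],
  [0.55,0,0,-1,0,0,0],
])

```text
clock: 9.15
position: [0.3999, 0.0904, 0.1137]
ee_rot: [0.393, 3.117, 0.0]
force: [0.2, 0.6, -0.5]
width: 0.552
gripper_force: 0.0
```

Request:
carry_out([
  [0.55,0,0,-0.5,0,0,1],
  [0.55,0,0,0,0,0,1],
  [0.55,0,0,0,0,0,1],
  [0.55,0,0,0,0,0,1],
  [0.55,0,0,0,0,0,1],
  [0.55,0,0,0,0,0,1],
  [0.55,0,0,0,0,0,1],
  [0.55,0,0,0,0,0,1],
])

```text
clock: 9.95
position: [0.3999, 0.0905, 0.1252]
ee_rot: [1.581, 2.714, 0.001]
force: [0.4, -0.1, -0.5]
width: 0.551
gripper_force: 0.0
```

Request:
carry_out([
  [0.55,0,0,0,0,0,1],
  [0.55,0,0,0,0,0,1],
  [0.55,0,0,0,0,0,1],
  [0.55,0,0,0,0,0,1],
  [0.55,0,0,0,0,0,1],
  [0.55,0,0,0,0,0,1],
  [0.55,0,0,0,0,0,1],
  [0.55,0,0,0,0,0,1],
])

```text
clock: 10.75
position: [0.3999, 0.0905, 0.1252]
ee_rot: [-2.514, -1.884, -0.001]
force: [-0.8, 0.0, -0.5]
width: 0.547
gripper_force: 0.0
```

Request:
carry_out([
  [0.55,0,0,0,0,0,1],
  [0.55,0,0,0,0,0,1],
  [0.55,0,0,0,0,0,1],
  [0.55,0,0,0,0,0,1],
  [0.55,0,0,0,0,0,1],
  [0.55,0,0,0,0,0,1],
  [0.55,0,0,0,0,0,1],
  [0.55,0,0,0,0,0,1],
])

```text
clock: 11.55
position: [0.3999, 0.0906, 0.1252]
ee_rot: [-3.049, -0.757, -0.0]
force: [0.7, 0.5, -0.4]
width: 0.553
gripper_force: 0.0
```

Request:
carry_out([
  [0.55,0,0,0,0,0,1],
  [0.55,0,0,0,0,0,1],
  [0.55,0,0,0,0,0,1],
  [0.55,0,0,0,0,0,1],
  [0.55,0,0,0,0,0,1],
  [0.55,0,0,0,0,0,0.6],
  [0.55,0,0,0,0,0,0],
])

```text
clock: 12.25
position: [0.3999, 0.0907, 0.1251]
ee_rot: [-3.139, 0.11, -0.0]
force: [-0.2, 0.6, 0.2]
width: 0.546
gripper_force: 0.0
```

```bash
python3 plan.py ".481 .0125 .08 -4 0 6 .55; .481 .0125 .003 -4 0 5 .55"
python3 - <<'E'
from h import *
from cell import arm
g=arm.get_image("side");np.savez("side3.npz",**g);C=cloud(g);P=C.reshape(-1,3);V=cv2.cvtColor(g["pixels"],cv2.COLOR_RGB2HSV).reshape(-1,3)
b=lambda lo,hi:np.all((P>lo)&(P<hi),1)
q=P[b([.35,.05,.02],[.45,.14,.09])];print("weight",len(q),q.min(0),q.max(0))
q=P[b([.45,.1,.094],[.7,.35,.118])];print("dishrim",len(q),q.min(0),q.max(0))
q=P[b([.35,-.06,.045],[.6,.1,.09])&(V[:,2]<80)];print("handle",len(q),rect(q) if len(q) else '')
cv2.imwrite("pics/s3.png",cv2.resize(g["pixels"][130:310,250:450,::-1],(660,594)))
E
```

```text
now [0.3999 0.0907 0.1251] yaw -4.0 pitch 0.0 j [-0.97  0.17  0.72  2.19 -0.15  0.83 -1.8 ] t 12.2
[[0.55, 0.58, 0.48, 0.3, -0.01, 0.0, 0.0], [0.55, 0.57, 0.48, 0.3, 0.0, 0.0, 0.0], [0.55, 0.58, 0.49, 0.3, 0.0, 0.0, 0.0], [0.55, 0.57, 0.48, 0.3, 0.0, 0.0, 0.0], [0.55, 0.58, 0.48, 0.3, 0.0, 0.0, 0.0], [0.55, 0.58, 0.48, 0.3, 0.0, 0.0, 0.0], [0.55, 0.0, 0.0, 0.62, 0.0, 0.0, 0.0], [0.55, 0.0, 0.0, 0.61, 0.0, 0.0, 0.0]]
[[0.55, 0.0, 0.0, 0.62, 0.0, 0.0, 0.0], [0.55, 0.0, 0.0, 0.62, 0.0, 0.0, 0.0], [0.55, -0.01, 0.0, 0.61, 0.0, 0.0, 0.0]]
weight 194 [0.38060799 0.07884173 0.02003266] [0.41793104 0.11287225 0.0754461 ]
dishrim 354 [0.49709751 0.18531028 0.09406015] [0.61464737 0.30607991 0.10784302]
handle 206 (array([480.9,  12.6]), array([19.4, 94.4]), 84.6)
```

View pics/s3.png

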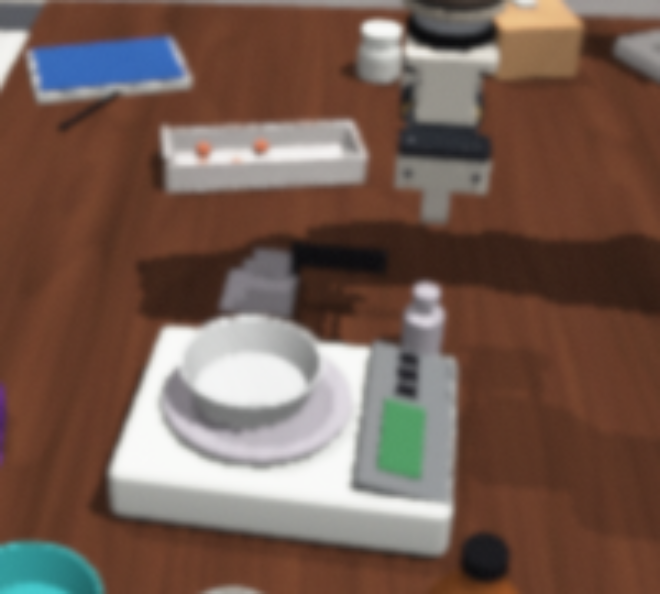

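Weight stands upright at (425,320), and the dish is empty and unmoved at (250,370) in the crop. Next, the scoop handle.

Request:
carry_out([
  [0.55,0.58,0.48,0.3,0,0,0.1],
  [0.55,0.58,0.48,0.3,0,0,0],
  [0.55,0.58,0.48,0.3,0,0,0],
  [0.55,0.58,0.48,0.3,0,0,0],
  [0.55,0.57,0.48,0.3,0,0,0],
  [0.55,0.57,0.48,0.3,0,0,0],
  [0.55,0,0,0.8,0,0,0],
  [0.55,0,0,0.8,0,0,0],
])

```text
clock: 13.1
position: [0.4814, 0.0116, 0.0394]
ee_rot: [-3.139, 0.123, -0.002]
force: [-0.3, 0.3, -0.4]
width: 0.55
gripper_force: 0.0
```

Request:
carry_out([
  [0.55,0,0,0.6,0,0,0],
  [0.55,0,0,0.5,0,0,0],
  [0.55,0,0,0.3,0,0,0],
  [0.55,0,0,0.1,0,0,0],
  [0.55,0,0,0,0,0,0],
])

```text
clock: 13.6
position: [0.4807, 0.0121, 0.0023]
ee_rot: [-3.139, 0.124, -0.0]
force: [0.1, -0.2, 0.7]
width: 0.551
gripper_force: 0.0
```

Request:
carry_out([
  [0.05,0,0,0,0,0,0],
  [0.05,0,0,0,0,0,0],
  [0.05,0,0,0,0,0,0],
  [0.05,0,0,0,0,0,0],
  [0.05,0,0,0,0,0,0],
  [0.05,0,0,0,0,0,0],
], squeeze=10)

```text
clock: 14.2
position: [0.4807, 0.0121, 0.0023]
ee_rot: [-3.139, 0.124, -0.0]
force: [-0.4, -0.2, 1.6]
width: 0.154
gripper_force: 10.0
```

Request:
carry_out([
  [0.05,0,0,0,0,0,0],
  [0.05,0,0,0,0,0,0],
  [0.05,0,0,-0.2,0,0,0],
  [0.05,0,0,-0.6,0,0,0],
  [0.05,0,0,-1,0,0,0],
  [0.05,0,0,-1,0,0,0],
  [0.05,0,0,-0.6,0,0,0],
  [0.05,0,0,0,0,0,0],
], squeeze=60)

```text
clock: 15.0
position: [0.482, 0.0122, 0.089]
ee_rot: [-3.138, 0.124, -0.005]
force: [0.5, 0.8, -1.3]
width: 0.15
gripper_force: 60.0
```

```bash
python3 plan.py ".4222 -.2834 .09 9.8 0 14 .05; .4222 -.2834 .011 9.8 0 5 .05"
cat > sc.py <<'E'
# scoop pan / handle points from both views, in a frame (x fwd) at the grip, rep coordinates
import sys
from h import *
from cell import arm
from scipy.spatial.transform import Rotation as Ro
np.set_printoptions(precision=4,suppress=True)
s=arm.observe();R=Ro.from_rotvec(s["ee_rot"]).as_matrix();p=np.array(s["position"])
for n in("side","top"):
    g=arm.get_image(n);np.savez(n+sys.argv[1]+".npz",**g)
    Q=(cloud(g).reshape(-1,3)-p)@R   # tool frame
    k=(Q[:,0]>.045)&(Q[:,0]<.125)&(abs(Q[:,1])<.042)&(Q[:,2]>-.06)&(Q[:,2]<.02)
    q=Q[k];print(n,len(q))
    if len(q)<8: continue
    f=q[(abs(q[:,1])<.028)&(q[:,0]>.055)&(q[:,0]<.11)]
    A=np.c_[f[:,0],np.ones(len(f))]
    if len(f)>8: c=np.polyfit(f[:,0],f[:,2],1);print(" floor slope deg (+ = nose down)",np.degrees(np.arctan(c[0])),"z at .08:",np.polyval(c,.08),len(f))
    print(" range",q.min(0),q.max(0))
E
python3 sc.py 4
```

```text
now [0.482  0.0122 0.089 ] yaw -4.5 pitch 0.2 j [-0.67  0.37  0.69  2.08 -0.33  0.8  -1.43] t 15.0
[[0.05, -0.1, 0.86, 0.0, -0.01, 0.0, -0.18], [0.05, -0.12, 0.85, -0.01, 0.0, 0.0, -0.18], [0.05, -0.14, 0.85, 0.0, 0.0, -0.01, -0.18], [0.05, -0.15, 0.85, 0.0, 0.0, 0.0, -0.17], [0.05, -0.16, 0.84, -0.01, 0.0, 0.0, -0.18], [0.05, -0.18, 0.85, 0.0, 0.0, 0.0, -0.18], [0.05, -0.19, 0.84, 0.0, 0.0, -0.01, -0.18], [0.05, -0.21, 0.83, -0.01, 0.0, 0.0, -0.18]]
[[0.05, -0.23, 0.84, 0.0, 0.0, 0.0, -0.18], [0.05, -0.24, 0.82, 0.0, 0.0, 0.0, -0.18], [0.05, -0.25, 0.83, -0.01, 0.0, -0.01, -0.18], [0.05, -0.27, 0.82, 0.0, 0.0, 0.0, -0.17], [0.05, -0.28, 0.81, 0.0, 0.0, 0.0, -0.18], [0.05, -0.3, 0.81, -0.01, 0.0, 0.0, -0.18], [0.05, 0.0, 0.0, 0.63, 0.0, 0.0, 0.0], [0.05, 0.0, 0.0, 0.64, 0.0, 0.0, 0.0]]
[[0.05, 0.0, 0.0, 0.63, 0.0, 0.0, 0.0], [0.05, 0.0, 0.0, 0.63, 0.0, 0.0, 0.0], [0.05, 0.0, 0.0, 0.63, 0.0, 0.0, 0.0]]
side 350
 floor slope deg (+ = nose down) -0.16280987108851916 z at .08: -0.001391297428129211 61
 range [ 0.045  -0.0412 -0.0557] [0.1158 0.0401 0.0024]
top 0
```

Request:
carry_out([
  [0.05,-0.1,0.86,0,0,0,-0.18],
  [0.05,-0.12,0.85,0,0,0,-0.18],
  [0.05,-0.14,0.85,0,0,0,-0.18],
  [0.05,-0.15,0.85,0,0,0,-0.18],
  [0.05,-0.16,0.85,0,0,0,-0.18],
  [0.05,-0.18,0.85,0,0,0,-0.18],
  [0.05,-0.19,0.84,0,0,0,-0.18],
  [0.05,-0.21,0.83,0,0,0,-0.18],
])

```text
clock: 15.9
position: [0.4454, -0.1577, 0.086]
ee_rot: [-3.14, -0.103, 0.003]
force: [0.1, 0.5, -1.3]
width: 0.147
gripper_force: 60.0
```

Request:
carry_out([
  [0.05,-0.23,0.84,0,0,0,-0.18],
  [0.05,-0.24,0.82,0,0,0,-0.18],
  [0.05,-0.25,0.83,0,0,0,-0.18],
  [0.05,-0.27,0.82,0,0,0,-0.18],
  [0.05,-0.28,0.81,0,0,0,-0.18],
  [0.05,-0.3,0.81,0,0,0,-0.18],
  [0.05,0,0,0.5,0,0,0],
  [0.05,0,0,0,0,0,0],
])

```text
clock: 16.7
position: [0.4194, -0.283, 0.0724]
ee_rot: [-3.128, -0.269, 0.005]
force: [-0.1, 1.0, -2.0]
width: 0.148
gripper_force: 60.0
```

```bash
python3 plan.py ".4222 -.2834 .05 9.8 0 2 .05; .4222 -.2834 .011 9.8 0 3 .05"; python3 sc.py 5
python3 - <<'E'
from h import *
a=[]
g=load("side5.npz");a=cv2.resize(g["pixels"][130:210,270:390,::-1],(600,400),interpolation=cv2.INTER_CUBIC)
g=load("top5.npz");b=cv2.resize(g["pixels"][165:265,340:430,::-1],(180,200))
b=cv2.copyMakeBorder(b,0,200,0,0,cv2.BORDER_CONSTANT);cv2.imwrite("pics/t5.png",np.hstack([a,b]))
E
```

```text
now [ 0.4194 -0.283   0.0724] yaw 9.8 pitch -0.2 j [ 0.02  0.43  0.62  2.03 -0.35  0.79 -0.55] t 16.7
[[0.05, 0.06, 0.02, 0.45, -0.03, 0.02, 0.0], [0.05, 0.05, 0.02, 0.44, 0.0, 0.01, 0.0], [0.05, 0.0, 0.0, 0.52, 0.0, 0.0, 0.0], [0.05, 0.0, 0.0, 0.52, 0.0, 0.0, 0.0], [0.05, 0.0, 0.0, 0.52, 0.0, 0.0, 0.0]]
side 273
 floor slope deg (+ = nose down) 1.4793362474887937 z at .08: -0.002276135838238469 37
 range [ 0.045  -0.0411 -0.0595] [0.1163 0.0408 0.0023]
top 291
 floor slope deg (+ = nose down) -0.3440290901917277 z at .08: -0.002058059739040455 186
 range [ 0.0466 -0.0388 -0.0368] [0.1181 0.0351 0.0097]
```

View pics/t5.png

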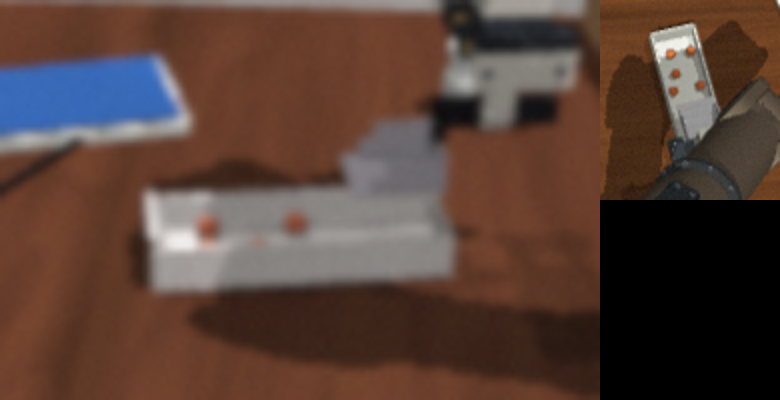

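Side crop: scoop at (395,160) above the trough's free near end, pellets ahead of it and clear. Lowering.

Request:
carry_out([
  [0.05,0.06,0.02,0.5,0,0,0],
  [0.05,0.05,0.02,0.6,0,0,0],
  [0.05,0,0,0.6,0,0,0],
  [0.05,0,0,0.4,0,0,0],
  [0.05,0,0,0.3,0,0,0],
  [0.05,0,0,0.1,0,0,0],
  [0.05,0,0,0,0,0,0],
])

```text
clock: 17.5
position: [0.4239, -0.2844, 0.012]
ee_rot: [-3.13, -0.271, 0.0]
force: [0.0, 0.1, -0.7]
width: 0.147
gripper_force: 60.0
```

```bash
python3 plan.py ".4222 -.2834 .009 9.8 0 1 .05"
```

```text
now [ 0.4239 -0.2844  0.012 ] yaw 9.9 pitch -0.0 j [ 0.09  0.52  0.55  2.07 -0.44  0.66 -0.47] t 17.5
[[0.05, -0.06, -0.05, 0.12, 0.0, 0.0, 0.02]]
```

Request:
carry_out([
  [0.05,0,-0.05,0.08,0,0,0],
  [0.05,0,0,0.04,0,0,0],
  [0.05,0,0,0,0,0,0],
])

```text
clock: 17.8
position: [0.4239, -0.2831, 0.0093]
ee_rot: [3.13, 0.271, 0.001]
force: [-0.3, 0.3, -1.3]
width: 0.151
gripper_force: 60.0
```

Request:
carry_out([
  [0.05,0,0,0.03,0,0,0],
  [0.05,0,0,0,0,0,0],
])

```text
clock: 18.0
position: [0.4238, -0.2832, 0.0085]
ee_rot: [3.13, 0.271, 0.0]
force: [-0.2, -0.6, -1.0]
width: 0.145
gripper_force: 60.0
```

Request:
carry_out([
  [0.05,0,0,0.03,0,0,0],
  [0.05,0,0,0,0,0,0],
])

```text
clock: 18.2
position: [0.4238, -0.2833, 0.0081]
ee_rot: [-3.13, -0.27, -0.001]
force: [-1.2, 1.0, 7.3]
width: 0.143
gripper_force: 60.0
```

Request:
carry_out([
  [0.05,0,0,0.02,0,0,0],
  [0.05,0,0,0,0,0,0],
])

```text
clock: 18.4
position: [0.4237, -0.2834, 0.0079]
ee_rot: [-3.13, -0.27, -0.001]
force: [-3.3, 1.5, 11.9]
width: 0.147
gripper_force: 60.0
```

Request:
carry_out([
  [0.05,0,0,-0.04,0,0,0],
  [0.05,0.3,0,0,0,0,0],
  [0.05,0.4,0,0,0,0,0],
  [0.05,0.3,0,0,0,0,0],
  [0.05,0.3,0,0,0,0,0],
  [0.05,0.3,0,0,0,0,0],
  [0.05,0.3,0,0,0,0,0],
  [0.05,0.3,0,0,0,0,0],
])

```text
clock: 19.2
position: [0.4785, -0.2737, 0.0082]
ee_rot: [3.13, 0.271, 0.0]
force: [-2.3, 0.2, 4.6]
width: 0.147
gripper_force: 60.0
```

```bash
cat > tr.py <<'E'
import sys
from h import *
from cell import arm
np.set_printoptions(precision=4,suppress=True)
s=arm.observe();p=np.array(s["position"]);o=np.array([.568,-.2582]);A=np.array([[.9854,.1702],[-.1702,.9854]])
t=A@(p[:2]-o);print("grip in trough",t,"lip x",t[0]+.116,"rep z",p[2],"F",np.round(s["force"],1))
for n in("side","top"):
    g=arm.get_image(n);np.savez(n+sys.argv[1]+".npz",**g);hsv=cv2.cvtColor(g["pixels"],cv2.COLOR_RGB2HSV);C=cloud(g)
    m=((hsv[...,0]<13)&(hsv[...,1]>120)&(hsv[...,2]>90)).astype(np.uint8)
    T=(C[...,:2]-o)@A.T
    m[~((abs(T[...,0]-.02)<.14)&(abs(T[...,1])<.05)&(C[...,2]>.008)&(C[...,2]<.09))]=0
    k,L,st,ce=cv2.connectedComponentsWithStats(m)
    for i in range(1,k):
        if st[i,4]>2: print(n,st[i,4],np.round(ce[i],0),"trough xy",np.median(T[L==i],0),"z",np.median(C[L==i][:,2]))
E
python3 tr.py 6
```

```text
grip in trough [-0.0908 -0.0001] lip x 0.025170148234494927 rep z 0.008227060555489073 F [-2.3  0.2  4.6]
side 6 [311. 175.] trough xy [ 0.0721 -0.0207] z 0.022068806284764812
side 4 [322. 174.] trough xy [ 0.0297 -0.0244] z 0.020862159492587067
top 16 [385. 190.] trough xy [ 0.0713 -0.0268] z 0.021486221173697785
top 16 [375. 192.] trough xy [0.0755 0.0125] z 0.021740144868631663
top 26 [376. 202.] trough xy [0.0353 0.0183] z 0.02159533392488995
top 14 [388. 200.] trough xy [ 0.0324 -0.0281] z 0.020997370736972935
```

Request:
carry_out([
  [0.05,0.3,0,0,0,0,0],
  [0.05,0.3,0,0,0,0,0],
  [0.05,0.3,0,0,0,0,0],
  [0.05,0.3,0,0,0,0,0],
  [0.05,0.3,0,0,0,0,0],
  [0.05,0.3,0,0,0,0,0],
  [0.05,0.3,0,0,0,0,0],
  [0.05,0.3,0,0,0,0,0],
])

```text
clock: 20.1
position: [0.537, -0.2637, 0.0083]
ee_rot: [3.13, 0.27, -0.001]
force: [-1.9, -0.3, 5.2]
width: 0.146
gripper_force: 60.0
```

Request:
carry_out([
  [0.05,0.2,0,0,0,0,0],
  [0.05,0.1,0,0,0,0,0],
  [0.05,0.1,0,0,0,0,0],
  [0.05,0,0,0,0,0,0],
])

```text
clock: 20.5
position: [0.547, -0.2618, 0.0083]
ee_rot: [3.13, 0.271, -0.0]
force: [-1.0, -0.2, 5.2]
width: 0.144
gripper_force: 60.0
```

```bash
python3 tr.py 7
```

```text
grip in trough [-0.0213 -0.    ] lip x 0.09473009010610375 rep z 0.00827332097228306 F [-1.  -0.2  5.2]
side 9 [305. 176.] trough xy [ 0.0977 -0.0053] z 0.025699481624278413
side 5 [311. 176.] trough xy [ 0.0732 -0.0068] z 0.02629404042158311
top 60 [377. 186.] trough xy [0.0966 0.0002] z 0.02429359644958726
```

Request:
carry_out([
  [0.05,0.15,0,0,0,0,0],
  [0.05,0.1,0,0,0,0,0],
  [0.05,0.1,0,0,0,0,0],
  [0.05,0,0,0,0,0,0],
])

```text
clock: 21.0
position: [0.5557, -0.2603, 0.0083]
ee_rot: [3.13, 0.271, 0.0]
force: [-1.6, -0.6, 4.5]
width: 0.15
gripper_force: 60.0
```

Request:
carry_out([
  [0.05,0.08,0,0,0,0,0],
  [0.05,0,0,0,0,0,0],
])

```text
clock: 21.2
position: [0.5569, -0.2602, 0.0083]
ee_rot: [3.13, 0.27, -0.001]
force: [-3.5, -1.6, 7.1]
width: 0.148
gripper_force: 60.0
```

```bash
python3 tr.py 8
```

```text
grip in trough [-0.0112 -0.0001] lip x 0.10477391145403664 rep z 0.008255757515349696 F [-3.5 -1.6  7.1]
side 19 [306. 176.] trough xy [ 0.0929 -0.0135] z 0.024614517563872708
side 4 [314. 176.] trough xy [ 0.0635 -0.0068] z 0.027478862166073627
top 11 [381. 185.] trough xy [ 0.092  -0.0136] z 0.027249707494976894
top 28 [372. 186.] trough xy [0.0994 0.0193] z 0.024669395098849405
```

Request:
carry_out([
  [0.05,0.06,0,0,0,0,0],
  [0.05,0.04,0,0,0,0,0],
  [0.05,0,0,0,0,0,0],
])

```text
clock: 21.6
position: [0.5572, -0.2602, 0.0083]
ee_rot: [-3.129, -0.269, 0.006]
force: [-9.5, -1.0, 13.1]
width: 0.149
gripper_force: 60.0
```

```bash
python3 tr.py 9
```

```text
grip in trough [-0.0109 -0.0002] lip x 0.10505470618097076 rep z 0.008319315008532377 F [-9.5 -1.  13.1]
side 16 [306. 176.] trough xy [ 0.0948 -0.0086] z 0.024736886148459102
side 4 [314. 176.] trough xy [ 0.0593 -0.0074] z 0.025734346392908752
top 14 [380. 185.] trough xy [ 0.0947 -0.0099] z 0.02646698949640544
top 28 [372. 186.] trough xy [0.0991 0.0198] z 0.024771165767059646
```

Request:
carry_out([
  [0.05,0,0,0,0,0.4,0],
  [0.05,0,0,0,0,0.4,0],
  [0.05,0,0,0,0,0,0],
])

```text
clock: 22.0
position: [0.558, -0.2596, 0.0076]
ee_rot: [-3.12, -0.267, -0.123]
force: [0.7, -0.5, -1.3]
width: 0.151
gripper_force: 60.0
```

```bash
python3 tr.py 10; python3 sc.py 11;python3 plan.py ".55 -.26 .02 9.8 5 2 .05"
```

```text
grip in trough [-0.0101  0.0003] lip x 0.10591137642817691 rep z 0.007645304529142034 F [ 0.7 -0.5 -1.3]
side 23 [307. 175.] trough xy [ 0.0921 -0.0058] z 0.03250803770785704
side 5 [315. 175.] trough xy [ 0.0576 -0.0047] z 0.03073606913037903
top 31 [382. 185.] trough xy [ 0.0936 -0.0197] z 0.03148109423259838
top 16 [370. 186.] trough xy [0.0998 0.0301] z 0.03234568242352797
top 14 [376. 188.] trough xy [0.0885 0.0094] z 0.03528205231759686
top 9 [382. 194.] trough xy [ 0.0574 -0.0107] z 0.03018326522859954
side 280
 floor slope deg (+ = nose down) 2.4772478377416167 z at .08: -0.013799464938903215 58
 range [ 0.0452 -0.042  -0.0597] [0.1249 0.042  0.0174]
top 320
 floor slope deg (+ = nose down) -8.112522709074804 z at .08: -0.004199915819837963 164
 range [ 0.0455 -0.0418 -0.0375] [0.125  0.0419 0.0141]
now [ 0.5604 -0.2589  0.0079] yaw 9.9 pitch 4.5 j [ 0.04  0.63  0.5   1.87 -0.52  0.71 -0.56] t 22.2
[[0.05, -0.19, -0.01, -0.26, 0.0, 0.04, 0.01], [0.05, -0.19, -0.02, -0.26, -0.01, 0.04, 0.02]]
```

Request:
carry_out([
  [0.05,0,0,0,0,0.5,0],
  [0.05,0,0,0,0,0.6,0],
  [0.05,0,0,-0.1,0,0.6,0],
  [0.05,0,0,-0.2,0,0.6,0],
  [0.05,0,0,-0.2,0,0.4,0],
  [0.05,0,0,-0.3,0,0,0],
  [0.05,0,0,-0.3,0,0,0],
  [0.05,0,0,0,0,0,0],
])

```text
clock: 23.0
position: [0.553, -0.261, 0.0356]
ee_rot: [-3.054, -0.266, -0.541]
force: [0.9, -0.3, -1.3]
width: 0.145
gripper_force: 60.0
```

```bash
python3 tr.py 12; python3 plan.py ".55 -.26 .10 9.8 20 6 .05"
```

```text
grip in trough [-0.0153 -0.0002] lip x 0.10070223548007834 rep z 0.03561736520958326 F [ 0.9 -0.3 -1.3]
side 32 [316. 163.] trough xy [ 0.0575 -0.016 ] z 0.0764818675748106
top 48 [387. 193.] trough xy [ 0.0499 -0.0184] z 0.07483407487082513
top 14 [375. 191.] trough xy [0.0649 0.0246] z 0.07940797154225851
top 16 [380. 198.] trough xy [0.0356 0.0104] z 0.07042401282839748
now [ 0.5528 -0.2603  0.0347] yaw 10.0 pitch 20.1 j [ 0.34  0.48  0.21  2.07 -0.79  0.45 -0.19] t 23.1
[[0.05, 0.13, 0.0, -0.42, 0.01, 0.0, 0.01], [0.05, 0.13, -0.01, -0.41, -0.01, 0.0, 0.0], [0.05, 0.14, -0.01, -0.42, 0.0, -0.01, 0.01], [0.05, 0.13, 0.0, -0.41, 0.0, 0.0, 0.0], [0.05, 0.13, -0.01, -0.42, 0.0, 0.0, 0.01], [0.05, 0.13, 0.0, -0.41, -0.01, 0.0, 0.01]]
```

All five pellets are riding in the scoop (about 78 red px, against ~15 each). Lift and carry to the dish.

```bash
python3 - <<'E'
s=open('plan.py').read()
s=s.replace('for w in " "','L=np.array([.116,0,.002])\nfor w in " "').replace("X,Y,Z,yw","lip='L' in w; X,Y,Z,yw").replace("map(float,w.split())","map(float,w.replace('L','').split())")
s=s.replace("p0=p.copy()","p0=p+(r.apply(L) if lip else 0)").replace("y0+f*(yw-y0),q0+f*(pt-q0))","y0+f*(yw-y0),q0+f*(pt-q0)); tp=tp-(tr.apply(L) if lip else 0)")
open('plan.py','w').write(s)
E
python3 plan.py "L .66 -.24 .20 10 20 6 .05; L .533 .2355 .18 24 20 24 .05"
```

```text
now [ 0.5528 -0.2603  0.0347] yaw 10.0 pitch 20.1 j [ 0.34  0.48  0.21  2.07 -0.79  0.45 -0.19] t 23.1
[[0.05, 0.29, -0.01, -0.8, 0.01, 0.0, 0.0], [0.05, 0.29, -0.01, -0.8, 0.0, 0.0, 0.0], [0.05, 0.28, -0.01, -0.8, 0.0, -0.01, 0.0], [0.05, 0.29, -0.01, -0.8, 0.0, 0.0, 0.0], [0.05, 0.29, -0.01, -0.8, 0.0, 0.0, 0.0], [0.05, 0.28, -0.01, -0.8, 0.0, 0.0, 0.0], [0.05, -0.08, -0.77, 0.01, 0.03, 0.0, -0.09], [0.05, -0.07, -0.78, 0.01, 0.04, 0.0, -0.1]]
[[0.05, -0.06, -0.77, 0.01, 0.03, 0.0, -0.09], [0.05, -0.05, -0.77, 0.02, 0.04, 0.0, -0.1], [0.05, -0.05, -0.78, 0.01, 0.03, 0.0, -0.1], [0.05, -0.04, -0.77, 0.03, 0.04, 0.0, -0.09], [0.05, -0.03, -0.78, 0.02, 0.03, 0.0, -0.1], [0.05, -0.02, -0.77, 0.03, 0.04, 0.0, -0.09], [0.05, -0.02, -0.78, 0.03, 0.03, 0.0, -0.1], [0.05, 0.0, -0.77, 0.03, 0.03, 0.0, -0.09]]
[[0.05, 0.0, -0.78, 0.04, 0.04, 0.0, -0.1], [0.05, 0.01, -0.78, 0.03, 0.03, 0.0, -0.1], [0.05, 0.01, -0.77, 0.05, 0.04, 0.0, -0.09], [0.05, 0.03, -0.77, 0.04, 0.03, 0.0, -0.1], [0.05, 0.03, -0.78, 0.05, 0.04, 0.0, -0.09], [0.05, 0.04, -0.77, 0.05, 0.03, 0.0, -0.1], [0.05, 0.05, -0.78, 0.05, 0.04, 0.0, -0.09], [0.05, 0.05, -0.77, 0.06, 0.03, 0.0, -0.1]]
[[0.05, 0.07, -0.77, 0.05, 0.04, 0.0, -0.09], [0.05, 0.07, -0.77, 0.07, 0.03, 0.0, -0.1], [0.05, 0.08, -0.77, 0.06, 0.04, 0.0, -0.1], [0.05, 0.08, -0.77, 0.07, 0.03, 0.0, -0.09], [0.05, 0.1, -0.77, 0.07, 0.04, 0.0, -0.1], [0.05, 0.1, -0.76, 0.07, 0.03, 0.0, -0.09]]
```

Request:
carry_out([
  [0.05,0.1,0,-0.3,0,0,0],
  [0.05,0.3,0,-0.8,0,0,0],
  [0.05,0.3,0,-0.8,0,0,0],
  [0.05,0.3,0,-0.8,0,0,0],
  [0.05,0.3,0,-0.8,0,0,0],
  [0.05,0.3,0,-0.8,0,0,0],
  [0.05,0.1,0,-0.3,0,0,0],
  [0.05,0,-0.3,0,0,0,0],
])

```text
clock: 23.9
position: [0.5516, -0.2543, 0.1582]
ee_rot: [-3.054, -0.264, -0.543]
force: [0.1, 0.5, -2.5]
width: 0.148
gripper_force: 60.0
```

Request:
carry_out([
  [0.05,-0.1,-0.5,0,0.03,0,-0.1],
  [0.05,-0.1,-0.7,0,0.03,0,-0.1],
  [0.05,-0.05,-0.8,0,0.03,0,-0.1],
  [0.05,-0.05,-0.8,0,0.03,0,-0.1],
  [0.05,-0.05,-0.8,0,0.03,0,-0.1],
  [0.05,-0.05,-0.8,0,0.03,0,-0.1],
  [0.05,-0.05,-0.8,0,0.03,0,-0.1],
  [0.05,0,-0.8,0,0.03,0,-0.1],
])

```text
clock: 24.7
position: [0.507, -0.1065, 0.1514]
ee_rot: [-3.029, -0.394, -0.533]
force: [-0.3, -0.1, -2.5]
width: 0.149
gripper_force: 60.0
```

Request:
carry_out([
  [0.05,0,-0.8,0,0.03,0,-0.1],
  [0.05,0,-0.8,0,0.03,0,-0.1],
  [0.05,0,-0.8,0,0.03,0,-0.1],
  [0.05,0,-0.8,0,0.03,0,-0.1],
  [0.05,0,-0.8,0,0.03,0,-0.1],
  [0.05,0,-0.8,0,0.03,0,-0.1],
  [0.05,0,-0.7,0,0.03,0,-0.1],
  [0.05,0,-0.5,0,0.03,0,-0.1],
])

```text
clock: 25.5
position: [0.4636, 0.0369, 0.1505]
ee_rot: [-3.001, -0.522, -0.528]
force: [1.2, -0.1, -1.7]
width: 0.146
gripper_force: 60.0
```

```bash
python3 plan.py "L .533 .2355 .17 24 20 10 .05"; python3 tr.py 13|head -1; python3 - <<'E'
from h import *
for n in("side","top"):
    g=load(n+"13.npz");hsv=cv2.cvtColor(g["pixels"],cv2.COLOR_RGB2HSV);C=cloud(g)
    m=((hsv[...,0]<13)&(hsv[...,1]>120)&(hsv[...,2]>90)).astype(np.uint8);m[~((C[...,0]>.35)&(C[...,0]<.75)&(abs(C[...,1])<.35))]=0
    k,L,st,ce=cv2.connectedComponentsWithStats(m)
    for i in range(1,k):
        if st[i,4]>2: print(n,st[i,4],np.round(ce[i]),np.median(C[L==i],0).round(3))
E
```

```text
now [0.4636 0.0369 0.1505] yaw 19.8 pitch 19.9 j [-0.36  0.02  0.22  2.31 -0.14  0.48 -1.25] t 25.5
[[0.05, 0.06, -0.62, 0.09, 0.12, 0.0, -0.07], [0.05, 0.07, -0.62, 0.11, 0.02, 0.0, -0.07], [0.05, 0.07, -0.62, 0.1, 0.03, 0.01, -0.06], [0.05, 0.07, -0.62, 0.1, 0.02, 0.0, -0.07], [0.05, 0.08, -0.62, 0.11, 0.03, 0.0, -0.07], [0.05, 0.09, -0.62, 0.11, 0.02, 0.0, -0.07], [0.05, 0.09, -0.61, 0.11, 0.03, 0.0, -0.07], [0.05, 0.09, -0.62, 0.11, 0.02, 0.01, -0.07]]
[[0.05, 0.1, -0.61, 0.11, 0.03, 0.0, -0.06], [0.05, 0.1, -0.62, 0.12, 0.02, 0.0, -0.07]]
grip in trough [-0.0527  0.3085] lip x 0.06332764712452717 rep z 0.15048220452834699 F [ 1.2 -0.1 -1.7]
side 3215 [284. 231.] [0.702 0.071 0.002]
side 55 [338. 176.] [0.529 0.047 0.19 ]
side 188 [372. 182.] [ 0.396 -0.266  0.002]
side 873 [365. 216.] [ 0.438 -0.029  0.002]
side 4 [385. 230.] [0.371 0.058 0.002]
side 11 [390. 231.] [0.354 0.059 0.002]
side 3 [390. 242.] [0.359 0.113 0.002]
side 301 [393. 275.] [0.361 0.278 0.002]
side 11 [297. 292.] [0.624 0.346 0.003]
top 3425 [336. 196.] [ 0.676 -0.107  0.002]
top 39 [333. 171.] [ 0.741 -0.072  0.004]
top 7 [231. 176.] [0.747 0.343 0.003]
top 4 [391. 185.] [ 0.666 -0.301  0.004]
top 226 [288. 227.] [0.519 0.126 0.001]
top 82 [306. 217.] [0.521 0.047 0.189]
top 3 [318. 210.] [ 0.582 -0.001 -0.   ]
top 17 [298. 224.] [0.502 0.076 0.182]
top 4 [364. 224.] [ 0.515 -0.183  0.001]
top 44 [328. 236.] [ 0.477 -0.034  0.001]
top 4 [408. 242.] [ 0.435 -0.347  0.003]
top 4 [333. 244.] [ 0.446 -0.054  0.002]
top 15 [345. 248.] [ 0.425 -0.098  0.001]
top 426 [269. 266.] [0.368 0.188 0.001]
top 9 [394. 263.] [ 0.355 -0.284  0.001]
top 9 [266. 265.] [ 0.377  0.216 -0.001]
```

Request:
carry_out([
  [0.05,0.06,-0.62,0.1,0.03,0,-0.07],
  [0.05,0.07,-0.62,0.1,0.03,0,-0.07],
  [0.05,0.07,-0.62,0.1,0.03,0,-0.07],
  [0.05,0.07,-0.62,0.1,0.03,0,-0.07],
  [0.05,0.08,-0.62,0.1,0.03,0,-0.07],
  [0.05,0.09,-0.62,0.1,0.03,0,-0.07],
  [0.05,0.09,-0.62,0.1,0.02,0,-0.07],
  [0.05,0.09,-0.6,0.1,0.02,0,-0.07],
])

```text
clock: 26.4
position: [0.441, 0.1578, 0.1365]
ee_rot: [-2.975, -0.605, -0.525]
force: [0.0, -0.1, -2.7]
width: 0.146
gripper_force: 60.0
```

Request:
carry_out([
  [0.05,0.1,-0.5,0.1,0.02,0,-0.07],
  [0.05,0.1,-0.3,0.1,0.02,0,-0.07],
  [0.05,0,0,0,0,0,0],
])

```text
clock: 26.7
position: [0.4396, 0.1791, 0.1335]
ee_rot: [-2.968, -0.629, -0.525]
force: [-0.8, 0.7, -1.5]
width: 0.151
gripper_force: 60.0
```

```bash
python3 plan.py "L .533 .2355 .118 24 6 8 .05; L .533 .2355 .112 24 -4 6 .05;  L .533 .2355 .112 24 -30 14 .05"
```

```text
now [0.4396 0.1791 0.1335] yaw 24.0 pitch 19.9 j [-0.6   0.06  0.06  2.32  0.12  0.42 -1.8 ] t 26.7
[[0.05, -0.09, -0.07, 0.11, 0.1, -0.3, 0.0], [0.05, -0.09, -0.07, 0.11, 0.0, -0.31, 0.0], [0.05, -0.08, -0.06, 0.11, 0.0, -0.3, 0.0], [0.05, -0.07, -0.07, 0.11, 0.0, -0.31, 0.0], [0.05, -0.06, -0.07, 0.12, 0.0, -0.3, 0.0], [0.05, -0.05, -0.07, 0.12, 0.0, -0.3, 0.0], [0.05, -0.05, -0.06, 0.12, 0.0, -0.31, 0.0], [0.05, -0.04, -0.07, 0.12, 0.0, -0.3, 0.0]]
[[0.05, 0.0, 0.0, -0.1, 0.0, -0.29, 0.0], [0.05, 0.0, 0.0, -0.09, 0.0, -0.29, 0.0], [0.05, 0.01, 0.0, -0.1, 0.0, -0.29, 0.0], [0.05, 0.0, 0.0, -0.09, 0.0, -0.3, 0.0], [0.05, 0.0, 0.0, -0.1, 0.0, -0.29, 0.0], [0.05, 0.01, 0.0, -0.09, 0.0, -0.29, 0.0], [0.05, 0.01, 0.0, -0.15, 0.0, -0.32, 0.0], [0.05, 0.0, 0.0, -0.15, 0.0, -0.33, 0.0]]
[[0.05, 0.01, 0.0, -0.15, 0.0, -0.32, 0.0], [0.05, 0.0, 0.0, -0.15, 0.0, -0.32, 0.0], [0.05, 0.01, 0.0, -0.15, 0.0, -0.33, 0.0], [0.05, 0.0, 0.0, -0.15, 0.0, -0.32, 0.0], [0.05, 0.01, 0.0, -0.15, 0.0, -0.33, 0.0], [0.05, 0.0, 0.0, -0.15, 0.0, -0.32, 0.0], [0.05, 0.01, 0.0, -0.15, 0.0, -0.32, 0.0], [0.05, 0.0, 0.0, -0.15, 0.0, -0.33, 0.0]]
[[0.05, 0.01, 0.0, -0.15, 0.0, -0.32, 0.0], [0.05, 0.0, 0.0, -0.15, 0.0, -0.33, 0.0], [0.05, 0.0, 0.0, -0.15, 0.0, -0.32, 0.0], [0.05, 0.01, 0.0, -0.15, 0.0, -0.32, 0.0]]
```

Request:
carry_out([
  [0.05,-0.09,-0.07,0.11,0.1,-0.3,0],
  [0.05,-0.09,-0.07,0.11,0,-0.3,0],
  [0.05,-0.08,-0.07,0.11,0,-0.3,0],
  [0.05,-0.07,-0.07,0.11,0,-0.3,0],
  [0.05,-0.06,-0.07,0.12,0,-0.3,0],
  [0.05,-0.05,-0.07,0.12,0,-0.3,0],
  [0.05,-0.05,-0.07,0.12,0,-0.3,0],
  [0.05,-0.04,-0.07,0.12,0,-0.3,0],
])

```text
clock: 27.5
position: [0.4277, 0.1876, 0.1081]
ee_rot: [-3.048, -0.644, -0.163]
force: [-0.3, 0.6, -1.3]
width: 0.148
gripper_force: 60.0
```

```bash
cat > di.py <<'E'
import sys
from h import *
from cell import arm
np.set_printoptions(precision=4,suppress=True)
for n in("side","top"):
    g=arm.get_image(n);np.savez(n+sys.argv[1]+".npz",**g);hsv=cv2.cvtColor(g["pixels"],cv2.COLOR_RGB2HSV);C=cloud(g)
    m=((hsv[...,0]<13)&(hsv[...,1]>120)&(hsv[...,2]>90)).astype(np.uint8)
    m[~((C[...,0]>.4)&(C[...,0]<.7)&(C[...,1]>.1)&(C[...,1]<.35)&(C[...,2]>.055))]=0
    k,L,st,ce=cv2.connectedComponentsWithStats(m)
    for i in range(1,k):
        if st[i,4]>2: print(n,st[i,4],ce[i].round(),np.median(C[L==i],0))
    P=C.reshape(-1,3);q=P[(abs(P[:,0]-.556)<.075)&(abs(P[:,1]-.246)<.075)&(P[:,2]>.096)&(P[:,2]<.108)]
    print(n,"rim",len(q),q.min(0) if len(q) else '',q.max(0) if len(q) else '')
E
python3 di.py 14; python3 plan.py "L .533 .2355 .112 24 -5 6 .05"
```

```text
side 98 [349. 223.] [0.4905 0.2058 0.1312]
side rim 242 [0.497  0.1861 0.0961] [0.6146 0.306  0.1074]
top rim 112 [0.5039 0.1888 0.0961] [0.6176 0.306  0.1075]
now [0.4282 0.1881 0.108 ] yaw 23.9 pitch 6.2 j [-0.58  0.21  0.05  2.15  0.    0.68 -1.69] t 27.6
[[0.05, 0.0, 0.0, -0.11, 0.0, -0.33, 0.0], [0.05, -0.01, -0.01, -0.11, 0.0, -0.32, -0.01], [0.05, 0.0, 0.0, -0.1, 0.0, -0.33, 0.0], [0.05, 0.01, -0.01, -0.11, 0.0, -0.32, 0.0], [0.05, 0.0, 0.0, -0.11, 0.0, -0.33, -0.01], [0.05, 0.0, -0.01, -0.11, 0.0, -0.32, 0.0]]
```

Request:
carry_out([
  [0.05,0,0,-0.1,0,-0.32,0],
  [0.05,0,0,-0.1,0,-0.32,0],
  [0.05,0,0,-0.1,0,-0.32,0],
  [0.05,0,0,-0.1,0,-0.32,0],
  [0.05,0,0,-0.1,0,-0.32,0],
  [0.05,0,0,-0.1,0,-0.32,0],
  [0.05,0,0,0,0,0,0],
  [0.05,0,0,0,0,0,0],
])

```text
clock: 28.4
position: [0.4273, 0.1877, 0.1231]
ee_rot: [3.055, 0.646, -0.126]
force: [-0.6, -0.2, -1.9]
width: 0.15
gripper_force: 60.0
```

```bash
python3 di.py 15; python3 plan.py "L .533 .2355 .112 24 -12 6 .05"
```

```text
side 76 [351. 223.] [0.4876 0.2102 0.1344]
side 21 [340. 223.] [0.5179 0.2097 0.1332]
side rim 231 [0.4971 0.1851 0.096 ] [0.6148 0.3079 0.1078]
top rim 34 [0.5527 0.1885 0.097 ] [0.6153 0.2893 0.108 ]
now [0.4269 0.1878 0.1231] yaw 23.9 pitch -4.8 j [-0.56  0.3   0.05  1.96 -0.03  0.96 -1.65] t 28.5
[[0.05, 0.01, 0.0, -0.1, 0.0, -0.21, 0.0], [0.05, 0.01, -0.01, -0.1, 0.0, -0.21, -0.01], [0.05, 0.01, 0.0, -0.1, 0.0, -0.21, 0.0], [0.05, 0.0, 0.0, -0.11, 0.0, -0.21, 0.0], [0.05, 0.01, 0.0, -0.1, 0.0, -0.21, 0.0], [0.05, 0.01, -0.01, -0.1, 0.0, -0.21, -0.01]]
```

Request:
carry_out([
  [0.05,0,0,-0.1,0,-0.2,0],
  [0.05,0,0,-0.1,0,-0.2,0],
  [0.05,0,0,-0.1,0,-0.2,0],
  [0.05,0,0,-0.1,0,-0.2,0],
  [0.05,0,0,0,0,0,0],
  [0.05,0,0,0,0,0,0],
  [0.05,0,0,0,0,0,0],
  [0.05,0,0,0,0,0,0],
])

```text
clock: 29.3
position: [0.4281, 0.1886, 0.1332]
ee_rot: [3.031, 0.642, -0.248]
force: [0.4, -0.1, -2.5]
width: 0.146
gripper_force: 60.0
```

```bash
python3 di.py 16; python3 plan.py "L .533 .2355 .112 24 -20 8 .05"
```

```text
side 75 [349. 222.] [0.4937 0.2144 0.1382]
side 18 [313. 241.] [0.5898 0.2382 0.0898]
side rim 236 [0.4971 0.1869 0.0961] [0.6146 0.3067 0.1071]
top rim 25 [0.5453 0.1888 0.0972] [0.603  0.2133 0.1077]
now [0.4282 0.1886 0.1332] yaw 23.9 pitch -9.4 j [-0.56  0.35  0.06  1.87 -0.04  1.08 -1.64] t 29.4
[[0.05, 0.01, 0.0, -0.11, 0.0, -0.23, 0.0], [0.05, 0.0, 0.0, -0.1, 0.0, -0.23, 0.0], [0.05, 0.01, 0.0, -0.11, 0.0, -0.24, 0.0], [0.05, 0.01, 0.0, -0.11, 0.0, -0.23, -0.01], [0.05, 0.0, 0.0, -0.1, 0.0, -0.23, 0.0], [0.05, 0.01, -0.01, -0.11, -0.01, -0.23, 0.0], [0.05, 0.01, 0.0, -0.11, 0.0, -0.23, 0.0], [0.05, 0.01, 0.0, -0.1, 0.0, -0.24, 0.0]]
```

Request:
carry_out([
  [0.05,0,0,-0.1,0,-0.2,0],
  [0.05,0,0,-0.1,0,-0.2,0],
  [0.05,0,0,0,0,0,0],
  [0.05,0,0,0,0,0,0],
  [0.05,0,0,-0.1,0,-0.2,0],
  [0.05,0,0,-0.1,0,-0.2,0],
  [0.05,0,0,0,0,0,0],
  [0.05,0,0,0,0,0,0],
])

```text
clock: 30.2
position: [0.4303, 0.1896, 0.1429]
ee_rot: [3.003, 0.636, -0.367]
force: [0.5, -0.3, -1.1]
width: 0.149
gripper_force: 60.0
```

```bash
python3 di.py 17; python3 plan.py "L .533 .2355 .112 24 -22 8 .05"|tail -1
```

```text
side 47 [341. 223.] [0.5153 0.215  0.1379]
side 20 [313. 241.] [0.5898 0.2389 0.0895]
side rim 233 [0.4971 0.1856 0.0961] [0.6146 0.306  0.1078]
top rim 23 [0.548  0.1888 0.0972] [0.604  0.214  0.1076]
[[0.05, 0.01, 0.0, -0.08, 0.0, -0.18, 0.0], [0.05, 0.0, 0.0, -0.07, 0.0, -0.17, 0.0], [0.05, 0.01, 0.0, -0.08, 0.0, -0.18, 0.0], [0.05, 0.01, 0.0, -0.08, 0.0, -0.17, -0.01], [0.05, 0.01, -0.01, -0.08, 0.0, -0.18, 0.0], [0.05, 0.0, 0.0, -0.08, -0.01, -0.17, 0.0], [0.05, 0.01, 0.0, -0.07, 0.0, -0.18, 0.0], [0.05, 0.01, 0.0, -0.08, 0.0, -0.17, 0.0]]
```

Pellets are moving down; let them go, then tilt a bit more.

Request:
carry_out([
  [0.05,0,0,0,0,0,0],
  [0.05,0,0,0,0,0,0],
  [0.05,0,0,0,0,0,0],
  [0.05,0,0,-0.1,0,-0.2,0],
  [0.05,0,0,-0.1,0,-0.2,0],
  [0.05,0,0,0,0,0,0],
  [0.05,0,0,0,0,0,0],
  [0.05,0,0,0,0,0,0],
])

```text
clock: 31.1
position: [0.4312, 0.19, 0.1477]
ee_rot: [2.987, 0.633, -0.427]
force: [0.4, 0.6, -0.9]
width: 0.15
gripper_force: 60.0
```

```bash
python3 di.py 18; python3 plan.py "L .533 .2355 .112 24 -30 8 .05"|tail -1
```

```text
side 21 [334. 229.] [0.5331 0.2337 0.1324]
side 20 [320. 238.] [0.5715 0.2264 0.0907]
side 39 [313. 243.] [0.5904 0.2442 0.0918]
side rim 235 [0.497  0.1852 0.0961] [0.6148 0.3066 0.1074]
top rim 25 [0.5494 0.1886 0.097 ] [0.6126 0.2249 0.1074]
[[0.05, 0.01, 0.0, -0.13, 0.0, -0.3, 0.0], [0.05, 0.01, 0.0, -0.14, 0.0, -0.3, 0.0], [0.05, 0.01, 0.0, -0.13, 0.0, -0.3, 0.0], [0.05, 0.01, 0.0, -0.13, -0.01, -0.3, -0.01], [0.05, 0.01, -0.01, -0.14, 0.0, -0.3, 0.0], [0.05, 0.01, 0.0, -0.13, 0.0, -0.3, 0.0], [0.05, 0.02, 0.0, -0.14, 0.0, -0.3, 0.0], [0.05, 0.01, 0.0, -0.13, 0.0, -0.3, 0.0]]
```

Request:
carry_out([
  [0.05,0,0,0,0,0,0],
  [0.05,0,0,0,0,0,0],
  [0.05,0,0,-0.15,0,-0.3,0],
  [0.05,0,0,-0.15,0,-0.3,0],
  [0.05,0,0,0,0,0,0],
  [0.05,0,0,-0.15,0,-0.3,0],
  [0.05,0,0,-0.15,0,-0.3,0],
  [0.05,0,0,0,0,0,0],
])

```text
clock: 32.0
position: [0.436, 0.1922, 0.1617]
ee_rot: [2.934, 0.622, -0.6]
force: [-0.4, 0.1, -1.3]
width: 0.144
gripper_force: 60.0
```

```bash
python3 di.py 19; python3 plan.py "L .533 .2355 .112 24 -35 8 .05"|head -1
```

```text
side 9 [342. 231.] [0.5118 0.2551 0.141 ]
side 96 [316. 242.] [0.5808 0.2438 0.0905]
side rim 235 [0.497  0.1877 0.096 ] [0.6144 0.3058 0.1075]
top rim 17 [0.5482 0.1892 0.0965] [0.6091 0.2216 0.1079]
now [0.4355 0.1919 0.1618] yaw 23.9 pitch -23.1 j [-0.55  0.5   0.07  1.62 -0.06  1.42 -1.61] t 32.1
```

Request:
carry_out([
  [0.05,0,0,0,0,0,0],
  [0.05,0,0,-0.15,0,-0.4,0],
  [0.05,0,0,-0.15,0,-0.4,0],
  [0.05,0,0,-0.15,0,-0.4,0],
  [0.05,0,0,-0.15,0,-0.4,0],
  [0.05,0,0,0,0,0,0],
  [0.05,0,0,0,0,0,0],
  [0.05,0,0,0,0,0,0],
])

```text
clock: 32.9
position: [0.4415, 0.1945, 0.1756]
ee_rot: [2.85, 0.604, -0.823]
force: [0.3, 0.9, -1.0]
width: 0.148
gripper_force: 60.0
```

```bash
python3 di.py 20; python3 plan.py "L .533 .2355 .112 24 -35 8 .05"|head -1;python3 - <<'E'
from h import *
g=load("side20.npz");cv2.imwrite("pics/p20.png",cv2.resize(g["pixels"][180:290,270:410,::-1],(700,550),interpolation=cv2.INTER_CUBIC))
E
```

```text
side 97 [316. 243.] [0.5806 0.2493 0.0908]
side rim 246 [0.4971 0.1856 0.096 ] [0.6145 0.3063 0.1074]
top rim 3 [0.5422 0.1922 0.0973] [0.5758 0.194  0.1017]
now [0.4415 0.1946 0.1758] yaw 23.9 pitch -32.2 j [-0.54  0.62  0.08  1.46 -0.07  1.63 -1.6 ] t 33.0
```

View pics/p20.png

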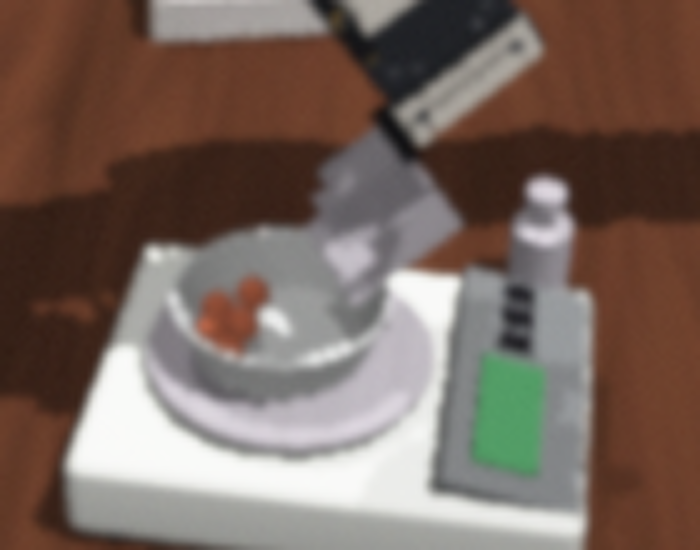

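Side crop: pellets lie in the dish at (235,310), and the scoop at (390,215) looks empty. Retreat upward and level it.

```bash
python3 plan.py "L .533 .2355 .19 24 -32 4 .05; .44 .15 .17 20 -4 8 .05; .481 .0125 .12 -4.5 0 10 .05"
```

```text
now [0.4415 0.1946 0.1758] yaw 23.9 pitch -32.2 j [-0.54  0.62  0.08  1.46 -0.07  1.63 -1.6 ] t 33.0
[[0.05, -0.39, 0.0, -0.67, -0.01, 0.01, 0.0], [0.05, -0.39, 0.0, -0.67, 0.0, 0.01, -0.01], [0.05, -0.38, -0.01, -0.67, 0.0, 0.01, 0.0], [0.05, -0.39, 0.0, -0.67, 0.0, 0.01, 0.0], [0.05, 0.13, 0.2, 0.41, 0.04, 0.61, 0.07], [0.05, 0.1, 0.2, 0.42, 0.04, 0.61, 0.08], [0.05, 0.07, 0.21, 0.42, 0.04, 0.61, 0.08], [0.05, 0.06, 0.2, 0.43, 0.03, 0.61, 0.09]]
[[0.05, 0.03, 0.21, 0.42, 0.02, 0.61, 0.08], [0.05, 0.0, 0.2, 0.43, 0.02, 0.61, 0.08], [0.05, -0.02, 0.21, 0.43, 0.01, 0.61, 0.09], [0.05, -0.04, 0.21, 0.43, 0.01, 0.62, 0.09], [0.05, -0.02, 0.57, 0.2, 0.03, 0.07, 0.42], [0.05, 0.0, 0.58, 0.2, 0.03, 0.06, 0.43], [0.05, 0.03, 0.57, 0.2, 0.02, 0.07, 0.43], [0.05, 0.05, 0.57, 0.2, 0.02, 0.07, 0.42]]
[[0.05, 0.07, 0.57, 0.19, 0.01, 0.07, 0.43], [0.05, 0.1, 0.57, 0.2, 0.02, 0.07, 0.43], [0.05, 0.11, 0.56, 0.2, 0.01, 0.07, 0.43], [0.05, 0.14, 0.56, 0.19, 0.01, 0.07, 0.42], [0.05, 0.17, 0.55, 0.2, 0.0, 0.07, 0.43], [0.05, 0.18, 0.55, 0.2, 0.0, 0.07, 0.43]]
```

Request:
carry_out([
  [0.05,-0.4,0,-0.65,0,0,0],
  [0.05,-0.4,0,-0.65,0,0,0],
  [0.05,-0.4,0,-0.65,0,0,0],
  [0.05,-0.4,0,-0.65,0,0,0],
  [0.05,0,0,0.2,0,0.75,0],
  [0.05,0,0,0.2,0,0.75,0],
  [0.05,0,0,0.2,0,0.75,0],
  [0.05,0,0,0.2,0,0.75,0],
])

```text
clock: 33.8
position: [0.4345, 0.1914, 0.2341]
ee_rot: [2.997, 0.635, -0.391]
force: [0.8, 0.3, -1.2]
width: 0.145
gripper_force: 60.0
```

Request:
carry_out([
  [0.05,0,0,0,0,0.75,0],
  [0.05,0,0,0,0,0.75,0],
  [0.05,0,0,0,0,0.75,0],
  [0.05,0,0,0,0,0.75,0],
  [0.05,0,0,0,0,0.2,0],
  [0.05,0,0,0,0,0,0],
])

```text
clock: 34.4
position: [0.4339, 0.1911, 0.2344]
ee_rot: [-3.06, -0.648, -0.087]
force: [0.7, 0.4, -1.5]
width: 0.142
gripper_force: 60.0
```

```bash
python3 di.py 21; python3 plan.py ".481 .0125 .12 -4.5 0 12 .05;.481 .0125 .012 -4.5 0 6 .05"
```

```text
side 104 [316. 243.] [0.5806 0.2498 0.0909]
side rim 302 [0.497  0.1864 0.096 ] [0.6148 0.3075 0.1076]
top 25 [247. 209.] [0.5813 0.2621 0.0954]
top 3 [257. 206.] [0.4787 0.165  0.645 ]
top rim 89 [0.546 0.189 0.096] [0.6169 0.306  0.1073]
now [0.4349 0.1916 0.234 ] yaw 23.9 pitch 3.2 j [-0.58  0.11  0.05  1.9   0.    1.07 -1.68] t 34.5
[[0.05, -0.12, 0.61, 0.37, -0.02, -0.05, 0.41], [0.05, -0.1, 0.61, 0.38, -0.02, -0.04, 0.42], [0.05, -0.07, 0.61, 0.38, -0.02, -0.05, 0.41], [0.05, -0.04, 0.62, 0.37, -0.02, -0.05, 0.41], [0.05, -0.01, 0.62, 0.38, -0.01, -0.04, 0.41], [0.05, 0.01, 0.61, 0.38, -0.02, -0.05, 0.42], [0.05, 0.04, 0.62, 0.39, -0.01, -0.04, 0.41], [0.05, 0.07, 0.61, 0.38, -0.01, -0.05, 0.41]]
[[0.05, 0.09, 0.61, 0.38, 0.0, -0.05, 0.42], [0.05, 0.12, 0.6, 0.38, -0.01, -0.04, 0.41], [0.05, 0.15, 0.6, 0.38, 0.0, -0.05, 0.41], [0.05, 0.17, 0.59, 0.38, 0.0, -0.05, 0.42], [0.05, 0.0, 0.0, 0.72, 0.0, 0.0, 0.0], [0.05, 0.0, 0.0, 0.72, 0.0, 0.0, 0.0], [0.05, 0.0, 0.0, 0.72, 0.0, 0.0, 0.0], [0.05, 0.0, 0.0, 0.72, 0.0, 0.0, 0.0]]
[[0.05, 0.01, 0.0, 0.72, 0.0, 0.0, 0.0], [0.05, 0.0, 0.0, 0.72, 0.0, 0.0, 0.0]]
```

Request:
carry_out([
  [0.05,-0.12,0.6,0.38,-0.02,-0.05,0.41],
  [0.05,-0.1,0.61,0.38,-0.02,-0.05,0.41],
  [0.05,-0.07,0.61,0.38,-0.02,-0.05,0.41],
  [0.05,-0.04,0.62,0.38,-0.02,-0.05,0.41],
  [0.05,0,0.62,0.38,-0.01,-0.05,0.41],
  [0.05,0,0.62,0.38,-0.01,-0.05,0.41],
  [0.05,0.04,0.62,0.38,-0.01,-0.05,0.41],
  [0.05,0.07,0.61,0.38,-0.01,-0.05,0.41],
])

```text
clock: 35.3
position: [0.4658, 0.0707, 0.1567]
ee_rot: [-3.138, -0.134, -0.025]
force: [0.0, 0.5, -0.7]
width: 0.151
gripper_force: 60.0
```

Request:
carry_out([
  [0.05,0.1,0.6,0.38,0,-0.05,0.41],
  [0.05,0.12,0.6,0.38,0,-0.05,0.41],
  [0.05,0.15,0.6,0.38,0,-0.05,0.41],
  [0.05,0.17,0.6,0.38,0,-0.05,0.41],
  [0.05,0,0,0.7,0,0,0],
  [0.05,0,0,0.7,0,0,0],
  [0.05,0,0,0.7,0,0,0],
  [0.05,0,0,0,0,0,0],
])

```text
clock: 36.1
position: [0.4793, 0.0118, 0.0649]
ee_rot: [-3.139, 0.12, 0.012]
force: [-0.6, -0.8, -0.4]
width: 0.15
gripper_force: 60.0
```

```bash
python3 plan.py ".481 .0125 .008 -4.5 0 4 .05";python3 sc.py 22
```

```text
now [0.4793 0.0118 0.0649] yaw -4.4 pitch -0.4 j [-0.31  0.36  0.22  2.07 -0.12  0.73 -1.66] t 36.1
[[0.05, 0.02, -0.01, 0.57, 0.0, 0.02, 0.01], [0.05, 0.02, -0.01, 0.57, 0.0, 0.02, 0.0], [0.05, 0.02, -0.01, 0.57, 0.0, 0.02, 0.01], [0.05, 0.02, 0.0, 0.57, 0.0, 0.02, 0.0]]
side 348
 floor slope deg (+ = nose down) 0.2558429678498979 z at .08: -0.0016039369140216206 69
 range [ 0.0451 -0.0414 -0.0586] [0.1156 0.0395 0.0026]
top 0
```

Request:
carry_out([
  [0.05,0,0,0.7,0,0.02,0],
  [0.05,0,0,0.7,0,0.02,0],
  [0.05,0,0,0.5,0,0.02,0],
  [0.05,0,0,0.3,0,0,0],
  [0.05,0,0,0.15,0,0,0],
  [0.05,0,0,0.08,0,0,0],
  [0.05,0,0,0,0,0,0],
])

```text
clock: 36.9
position: [0.4811, 0.0127, 0.0067]
ee_rot: [-3.138, 0.118, -0.005]
force: [-0.4, -0.2, -0.2]
width: 0.145
gripper_force: 60.0
```

Request:
carry_out([
  [0.05,0,0,0.1,0,0,0],
  [0.05,0,0,0.05,0,0,0],
  [0.05,0,0,0,0,0,0],
])

```text
clock: 37.2
position: [0.4808, 0.0127, 0.0025]
ee_rot: [-3.138, 0.117, -0.004]
force: [-0.5, -1.0, -1.0]
width: 0.149
gripper_force: 60.0
```

Request:
carry_out([
  [0.05,0,0,0.02,0,0,0],
  [0.05,0,0,0,0,0,0],
])

```text
clock: 37.4
position: [0.4809, 0.0127, 0.0022]
ee_rot: [-3.138, 0.118, -0.004]
force: [-0.0, -0.4, 0.6]
width: 0.155
gripper_force: 60.0
```

Contact. Release and retreat upward.

Request:
carry_out([
  [0.55,0,0,0,0,0,0],
  [0.55,0,0,0,0,0,0],
  [0.55,0,0,0,0,0,0],
  [0.55,0,0,0,0,0,0],
  [0.55,0,0,-0.2,0,0,0],
  [0.55,0,0,-0.6,0,0,0],
  [0.55,0,0,-1,0,0,0],
  [0.55,0,0,-1,0,0,0],
], squeeze=10)

```text
clock: 38.2
position: [0.4801, 0.0124, 0.0729]
ee_rot: [-3.138, 0.118, -0.002]
force: [0.3, -0.3, -0.7]
width: 0.548
gripper_force: 0.0
```

Request:
carry_out([
  [0.55,-0.5,0,-1,0,0,0],
  [0.55,-0.5,0,-1,0,0,0],
  [0.55,-0.5,0,-1,0,0,0],
  [0.55,-0.5,0,-0.5,0,0,0],
  [0.55,0,0,0,0,0,0],
  [0.55,0,0,0,0,0,0],
])

```text
clock: 38.8
position: [0.4308, 0.0163, 0.1595]
ee_rot: [-3.138, 0.117, -0.005]
force: [-0.1, -0.2, 0.1]
width: 0.547
gripper_force: 0.0
```

```bash
python3 di.py 23; python3 - <<'E'
from h import *
g=load("side23.npz");a=cv2.resize(g["pixels"][130:340,190:450,::-1],(600,485));
t=load("top23.npz");b=cv2.resize(t["pixels"][165:285,200:415,::-1],(200,112))
b=cv2.copyMakeBorder(b,0,373,0,0,cv2.BORDER_CONSTANT);cv2.imwrite("pics/f23.png",np.hstack([a,b]))
E
```

```text
side 99 [316. 243.] [0.5806 0.2508 0.0909]
side rim 311 [0.497  0.1875 0.096 ] [0.6146 0.3073 0.1078]
top 67 [251. 209.] [0.5858 0.2513 0.0895]
top 14 [260. 212.] [0.5729 0.2199 0.0913]
top rim 133 [0.4987 0.1888 0.0961] [0.6181 0.3064 0.1075]
```

View pics/f23.png

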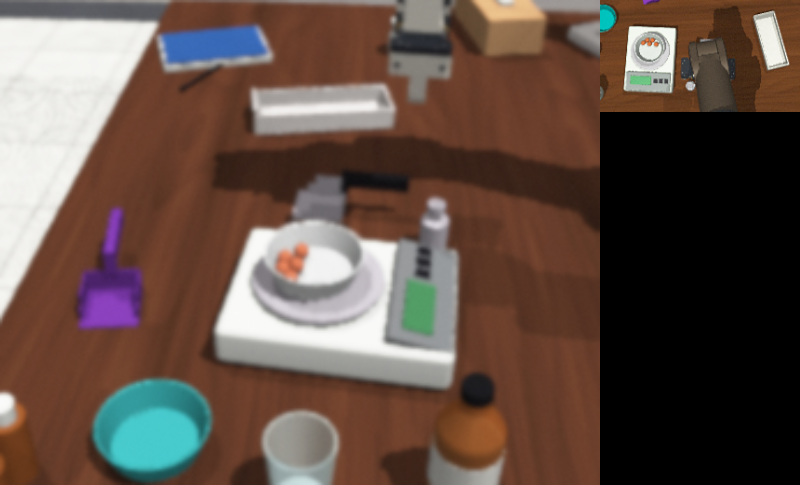

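The dish holds the pellets (81 red px from above, about five) at (293,260), and the trough at (322,108) is empty. The weight stands upright at (435,225), the scoop lies flat at (330,195), and the bystanders are untouched.

```bash
python3 -c "
from cell import arm
print(arm.sign_off())"
```

```text
the job is handed in; nothing more can be done
None
```

The job is handed in, at about 39 s on the robot's clock: the weight stands upright on the bench, what look like all five pellets are in the dish on the pan with none seen spilled, the scoop lies flat open side up, and the bottle and beaker are untouched, as is the jar as far as I saw (it was outside the last picture).

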